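Fit a paper roll in its bench stand with the spindle

ROBOT

A 7-joint arm with a two-finger parallel gripper is mounted at the origin on a cart in front of the work surface, level with it; the furniture and walls round the work are solid. World frame = base frame: x ahead of the robot, y to its left, z up, the work surface at z = 0. Lengths are in m, angles in rad, forces in N, time in s.
With the tool pointing down it reaches from about 0.4 to 0.85 m from the base axis. Payload 10.4 kg.
Tool frame: the origin (TCP) lies on the front face of the gripper's body, between the roots of the fingers; the fingertips stand 73 mm ahead of it and the grasp point (between the pads) lies 54 mm ahead of it; x points along the fingers, y is the direction in which the jaws open and shut, and the axes are right-handed (so a half turn about x gives the same grasp; the last joint's range is limited). The gripper opens to 85 mm and grips with 20 to 120 N. Pads are 22 mm wide; open, the fingers measure 114 mm over their backs; the gripper's body (76 mm by 85 mm) begins 54 mm behind the grasp point. The pads swing forward as they close: fully open they stand 13 mm farther back than shut.
Start: joints at [-1.27, 0.332, -0.065, 1.46, 0.022, 1.35, -0.088], TCP at [0.199, 0.593, 0.304] pointing down, gripper open.
Joint ranges: [-2.6, 2.6], [-0.5, 2.12], [-1.47, 1.34], [0.16, 2.42], [-1.27, 4.41], [0.06, 2.06], [-2.6, 2.6]. Speed limits (rad/s): [2.22, 2.22, 2.79, 2.79, 3.14, 3.14, 3.14].

INTERFACE

Orientations are given as a unit quaternion [x, y, z, w].
In Python, from workcell import manip gives the robot as it stands. The module is installed in compiled form; this text tells all that it offers.
- The arm moves only by the tool arm_command, never from a script. Its argument "moves" is a list that holds one entry, the list of rows, each a list of 5 numbers: the closure, from 0 (fully open) to 1 (shut), then the shift along the tool's x, y, z in units of 25 mm (1.0 is 25 mm), then the turn about the tool's x in degrees. A call has 1 to 12 rows; each row shifts and turns the commanded pose from where the row before left it, along the tool's axes as they then stand; what a row does not reach is not made up. A row lasts 1/12 s, in which the tool goes at most 41.7 mm and 7.16 degrees, less where a joint would pass 70% of its speed; a pose out of reach is approached as far as the arm can. A call is refused whole if a number of a shift passes 1 or a number of a turn 7.16, either way. A call with a gripper value outside its range is refused whole. The fingers move at their own pace and stop on an object; "force" is the grip in N (left out, the last holds). Time passes only in rows, so rows that do not move let the fingers close. It gives the time, the measured TCP pose, the force and the opening at its end, in the units of the state.
- manip.get_obs(): the state, without advancing time (a new reading comes with each control period).
- manip.camera(name): name is "scene" or "top"; returns the picture (384x512x3 uint8, red, green, blue); there is no depth.
- manip.camera_info(name): a dict with "vfov" (degrees; the focal length in pixels is half the picture's height over the tangent of half this angle, whatever the lens; pixels are square), "cx", "cy" (the principal point, pixels), "pose" (4x4, takes a point from camera to world coordinates). Camera axes: x right, y down, z forward; pixel columns grow to the right and rows downward; lengths in m; the calibration is good to about 2 mm. A picture is of the moment at which its call begins. camera_info takes no time and is no camera call.
- manip.hand_in(): hands the job in, once; it reports no verdict.
Trained networks look in the newest picture that a camera, given by its name, has taken for a name from the list of things; names that differ only in an ending like _2 or _b are one class to them, and where a whole thing is asked for, a point or a joint stands for the part that bears it (a point fixed in the world has none). Each returns a list of dicts, best first, with "confidence" (0 to 1); they miss things now and then, are a little off and sometimes report something else, mostly with a low value. They report only what shows in the picture. A call takes as long as a camera call. They do not tell look-alikes from the thing itself.
- manip.regions_of(query, camera): "mask" (384x512 bool, what is visible of it) and "rect" ([left, top, right, bottom] in pixels, round what is visible of it).
- manip.pinpoint(query, camera): "pixel" ([row, column] in pixels: a listed point, or the origin of a listed thing).
The state is a dict: "clock": time; "joint_pos": joint angles; "joint_velocities": joint speeds; "tau": joint torques, N m; "position": TCP position; "ee_rot": TCP orientation; "ft_force": force on the tool from outside, world axes, zero at the start; "torque": the same for the moment, N m; "grip_width": opening from 0.0 (shut) to 1.0 (fully open).
Only numpy, scipy, OpenCV 4.12 (cv2) and the standard library are available. Lean on these libraries where they do the work, as an engineer would, in place of code of your own. Each camera call takes 0.05 s, during which the arm holds its last target.

TASK

Put the roll of brown paper between the two cheeks of the wooden stand, then thread the red-knobbed spindle through one cheek, the roll's core and the other cheek, and push it fully home so that the knob bears on the cheek. Ease the rod through gently, never forcing it against the stand, let go of everything, and leave the bottle, cup, tape and lighter where they are.

Things in the scene. Friction and masses are not known exactly. Their poses are not given: they have to be found in the camera images.
- stand_axis (a point): Point midway between the stand's cheeks on the line through their holes, 58 mm above the bench; its y axis runs along that line, towards the robot's side, z up. Both cheeks have a straight 17 mm hole with a 3 mm chamfered outer mouth. Two rails 44 mm apart (tops 32 mm above the bench) cradle the roll with its core 1 mm below this line; the rod's nose lifts it by that 1 mm.
- stand_entry (a point): Centre of the mouth of the hole in the outer face of the cheek nearer to the robot; axes as stand_axis, which is 72 mm farther in.
- roll_center (a point): Centre of the roll of brown paper: 64 mm diameter, 90 mm wide (92 mm over its core), 0.19 to 0.33 kg, open core of 20 mm bore right through; y axis along the core. It starts lying in a pale wooden tray (two rails, tops 26 mm above the bench) with its centre 51 mm above the bench. Grip it across its diameter. In the stand it has 6 mm to spare at each end.
- spindle_center (a point): Half-way along the spindle's rod: aluminium, 14 mm in diameter, 170 mm long, 200 mm with its red knob, about 0.1 kg, nose tapered to 6 mm over 14 mm; y axis points from nose to knob. It starts level, 45 mm above the bench, in two notched wooden posts (12 mm thick, 112 mm clear between them, tops 59 mm above the bench) on a 10 mm base; grip it between the posts.
- spindle_tip (a point): End of the spindle's nose, 85 mm from spindle_center.
- spindle_knob (a point): Grip point of the red knob, on the axis, 102 mm from spindle_center: the knob is 30 mm long, 22 mm in diameter here, with a 26 mm flange 3 mm thick next to the rod. Its inner face is 17 mm from this point towards the nose and bears on the cheek when the spindle is home.
- spindle_seat (a point): Point on the spindle's axis 72 mm from the knob's inner face towards the nose, 13 mm from spindle_center towards the knob; it coincides with stand_axis when the spindle is home.
- spindle: The spindle as a body; origin at spindle_center, same axes.
- roll: The paper roll as a body; origin at roll_center, same axes.
- stand: Roll stand, fixed on the bench: dark wooden base 90 x 148 x 10 mm with two upright wooden cheeks, each 70 mm wide and 20 mm thick, tops 86 mm above the bench, 104 mm apart inside and 144 mm over their outer faces. Origin under its middle on the bench, y axis along the line of the holes.
- spray: Bystander: slim white mist bottle, 36 mm across, 129 mm tall, standing; origin at its foot.
- cup: Bystander: small clear paste cup, 63 mm across, 36 mm tall; origin at its foot.
- tape: Bystander: roll of tan tape lying flat, 93 mm across, 24 mm high; origin under its centre.
- red_lighter: Bystander: red lighter lying flat, 73 x 50 x 14 mm; origin under its centre.
Things that resemble listed ones, but are neither listed nor needed, are in the scene too. Leave any yellow look-alike of the roll alone.

How it is judged:
By the outcome, as a careful person would: the job done as asked, in the order asked, and still so for the second after the job is handed in, with the robot touching nothing.
It also fails if it takes over 54 s, if anything falls off the work surface, if the arm or the gripper's body presses on something with over 40 N, if the wrist force passes 120 N, or if a joint passes its speed limit or range.

## Working session

There is one attempt and no reset: what is moved stays moved. The work goes in short steps, Python scripts to look and compute and a tool call to move; the robot and the scene stay as the last step left them, time stands still between calls to the robot, and variables do not carry over. Pictures are saved under pics/ and viewed, and the job is handed in when it is done.

Besides the shell and the picture viewer there is one more tool, called as a command line: name --argument value ..., lists and objects as JSON in quotes. arm_command: Moves the arm, as the interface text tells. Its arguments: {"type":"object","properties":{"moves":{"type":"array","items":{"type":"array","items":{"type":"array","items":{"type":"number"}}}},"force":{"type":"number"}},"required":["moves"]}

```bash
mkdir -p pics; cat > h.py <<'E'
import numpy as np, cv2
from workcell import manip
from scipy.spatial.transform import Rotation as R
def K(n):
    i=manip.camera_info(n); f=192/np.tan(np.radians(i['vfov'])/2); return f,i['cx'],i['cy'],np.array(i['pose'])
def ray(n,row,col):
    f,cx,cy,P=K(n); d=P[:3,:3]@np.array([(col-cx)/f,(row-cy)/f,1]); return P[:3,3],d
def atz(n,px,z):
    o,d=ray(n,*px); return o+d*(z-o[2])/d[2]
def proj(n,p):
    f,cx,cy,P=K(n); c=P[:3,:3].T@(np.array(p)-P[:3,3]); return [cy+f*c[1]/c[2],cx+f*c[0]/c[2]]
def tri(px1,px2):
    o1,d1=ray('scene',*px1);o2,d2=ray('top',*px2)
    A=np.zeros((3,3));b=np.zeros(3)
    for o,d in((o1,d1),(o2,d2)):
        d=d/np.linalg.norm(d);M=np.eye(3)-np.outer(d,d);A+=M;b+=M@o
    return np.linalg.solve(A,b)
def save(n,fn):
    im=manip.camera(n); cv2.imwrite('pics/'+fn,im[:,:,::-1]); return im
E
python3 - <<'E'
from h import *
np.set_printoptions(precision=4,suppress=True)
for n in('scene','top'):
    save(n,n+'0.png'); print(n,K(n))
    for q in 'stand_axis stand_entry roll_center spindle_center spindle_tip spindle_knob spindle_seat stand spray cup tape red_lighter'.split():
        print(q,[(np.round(d['pixel'],1).tolist(),round(d['confidence'],2)) for d in manip.pinpoint(q,n)])
print(manip.get_obs())
E
```

```text
scene (np.float64(485.9686691735887), 253.22167861027611, 195.15651496070288, array([[-0.6624, -0.5872,  0.4653, -0.0923],
       [-0.7492,  0.5206, -0.4095,  0.9539],
       [-0.0017, -0.6198, -0.7847,  1.053 ],
       [ 0.    ,  0.    ,  0.    ,  1.    ]]))
stand_axis [([118.1, 295.8], 0.69)]
stand_entry []
roll_center [([297.1, 190.5], 0.83), ([206.7, 270.8], 0.72)]
spindle_center [([237.0, 222.1], 0.37)]
spindle_tip []
spindle_knob [([209.3, 348.9], 0.66)]
spindle_seat []
stand []
spray [([235.8, 222.5], 0.97)]
cup [([176.3, 228.8], 0.79)]
tape [([263.9, 252.6], 0.74), ([207.2, 271.2], 0.18)]
red_lighter [([195.0, 216.5], 0.45)]
top (np.float64(389.2316507427078), 257.0346246738413, 189.62277695601085, array([[-0.1571, -0.9607,  0.2287,  0.2776],
       [-0.9876,  0.1531, -0.0355,  0.4445],
       [-0.0009, -0.2314, -0.9729,  0.9812],
       [ 0.    ,  0.    ,  0.    ,  1.    ]]))
stand_axis [([124.9, 357.5], 0.89)]
stand_entry [([149.4, 364.0], 0.78)]
roll_center [([259.1, 135.4], 0.87), ([209.4, 255.7], 0.59)]
spindle_center [([219.8, 312.4], 0.63)]
spindle_tip [([184.4, 301.3], 0.65)]
spindle_knob [([258.0, 329.4], 0.85), ([159.9, 222.2], 0.4)]
spindle_seat [([221.6, 314.5], 0.75)]
stand [([129.2, 348.3], 0.85)]
spray [([205.3, 201.0], 0.53)]
cup [([144.1, 248.0], 0.89), ([216.8, 313.7], 0.29)]
tape [([254.0, 212.0], 0.73)]
red_lighter [([161.1, 220.6], 0.53), ([132.7, 350.5], 0.49)]
{'clock': 1.3, 'joint_pos': array([-1.2696,  0.3322, -0.0647,  1.4601,  0.0216,  1.3499, -0.0886]), 'joint_velocities': array([ 0.0009,  0.0002,  0.0009, -0.0001, -0.0001,  0.0004, -0.0009]), 'tau': array([  0.0006, -62.5216,   0.0496, -39.1841,   0.0165,   0.0016,
         0.    ]), 'position': array([0.1989, 0.5925, 0.3039]), 'ee_rot': array([ 0.114 ,  0.6979, -0.114 ,  0.6978]), 'ft_force': array([ 0.3604, -0.4238,  0.7802]), 'torque': array([-0.0033, -0.0161,  0.0282]), 'grip_width': 1.0035715563294156}
```

View pics/scene0.png

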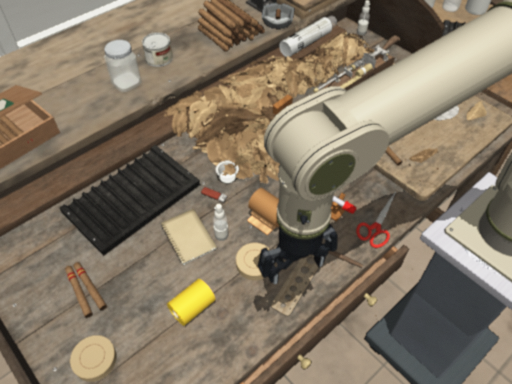

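View pics/top0.png

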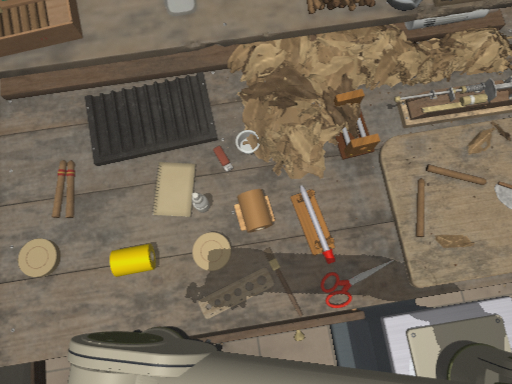

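```bash
python3 - <<'E'
from h import *
np.set_printoptions(precision=4,suppress=True)
im=cv2.imread('pics/top0.png')
c=im[80:270,180:390]; cv2.imwrite('pics/crop0.png',cv2.resize(c,None,fx=3.6,fy=3.1,interpolation=cv2.INTER_CUBIC)[:, :])
c=cv2.resize(im[80:270,225:390],None,fx=3.15,fy=3.15,interpolation=cv2.INTER_CUBIC);cv2.imwrite('pics/crop1.png',c)
for n,p,z in [('axis',(124.9,357.5),.058),('entry',(149.4,364),.058),('roll',(209.4,255.7),.051),('spc',(219.8,312.4),.045),('tip',(184.4,301.3),.045),('knob',(258,329.4),.045),('seat',(221.6,314.5),.045),('stand',(129.2,348.3),0),('yellow',(259.1,135.4),.03),('tape',(254,212),0),('cup',(144,248),0),('spray',(205,201),0),('lighter',(161,220),0)]:
    print(n,atz('top',p,z))
for q in ['roll','spindle','stand']:
    for d in manip.regions_of(q,'top'):
        m=d['mask'].astype(np.uint8); cs,_=cv2.findContours(m,0,2); 
        c=max(cs,key=cv2.contourArea); print(q,d['confidence'],d['rect'],cv2.minAreaRect(c),m.sum())
print(R.from_quat(manip.get_obs()['ee_rot']).as_matrix())
E
```

```text
axis [0.6213 0.1325 0.058 ]
entry [0.5546 0.1306 0.058 ]
roll [0.4481 0.4215 0.051 ]
spc [0.4022 0.2895 0.045 ]
tip [0.4936 0.2999 0.045 ]
knob [0.306 0.267 0.045]
seat [0.3971 0.2853 0.045 ]
stand [0.6346 0.14   0.    ]
yellow [0.3774 0.7264 0.03  ]
tape [0.363  0.5455 0.    ]
cup [ 0.6355  0.4129 -0.    ]
spray [0.4908 0.5572 0.    ]
lighter [0.6003 0.493  0.    ]
roll 0.88 [236.2, 188.3, 272.3, 232.9] ((254.51271057128906, 210.143310546875), (39.841880798339844, 26.410768508911133), 73.61045837402344) 1020
roll 0.74 [111.3, 243.9, 154.4, 278.3] ((132.9078369140625, 259.7022705078125), (26.83995819091797, 45.88650131225586), 79.50852966308594) 1163
spindle 0.81 [301.1, 187.8, 336.9, 263.2] ((317.44647216796875, 223.65371704101562), (82.02436828613281, 9.918052673339844), 69.90476989746094) 575
stand 0.75 [334.7, 88.6, 383.1, 159.5] ((355.8221130371094, 140.5165252685547), (37.498924255371094, 43.180580139160156), 52.69605255126953) 1381
[[ 0.      0.3182  0.948 ]
 [ 0.0001  0.948  -0.3182]
 [-1.      0.0001  0.    ]]
```

View pics/crop1.png

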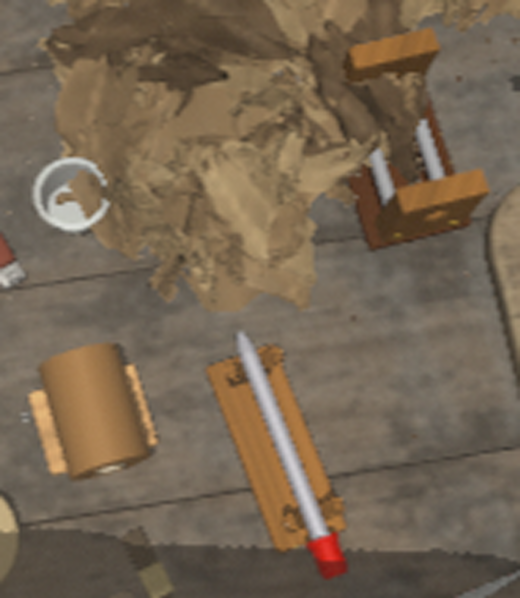

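```bash
cat > fit.py <<'E'
from h import *
from scipy.optimize import minimize
def hull_mask(n,pts):
    q=np.array([proj(n,p)[::-1] for p in pts],np.float32)
    h=cv2.convexHull(q); m=np.zeros((384,512),np.uint8); cv2.fillConvexPoly(m,np.round(h*16).astype(np.int32),1,shift=4); return m
def cyl(x,y,z,yaw,r,L):
    a=np.array([np.cos(yaw),np.sin(yaw),0]);b=np.array([-a[1],a[0],0]);t=np.linspace(0,2*np.pi,40,endpoint=False)
    return [np.array([x,y,z])+s*L/2*a+r*(np.cos(u)*b+np.sin(u)*np.array([0,0,1])) for s in(-1,1) for u in t]
def fit_cyl(n,mask,x0,z,r,L):
    f=lambda v:1-(lambda m:(m&mask).sum()/ (m|mask).sum())(hull_mask(n,cyl(v[0],v[1],z,v[2],r,L)))
    best=None
    for w in(-.2,0,.2):
        s=minimize(f,[x0[0],x0[1],x0[2]+w],method='Nelder-Mead',options=dict(initial_simplex=[[x0[0]+a,x0[1]+b,x0[2]+w+c] for a,b,c in((0,0,0),(.01,0,0),(0,.01,0),(0,0,.15))],xatol=1e-4,fatol=1e-4))
        if best is None or s.fun<best.fun: best=s
    return best.x,1-best.fun
E
python3 - <<'E'
from fit import *
np.set_printoptions(precision=4,suppress=True)
m=manip.regions_of('roll','top')[0]['mask'].astype(np.uint8)
print(fit_cyl('top',m,(.448,.4215,0.1),.051,.032,.09))
im=cv2.imread('pics/top0.png')
c=cv2.resize(im[82:167,325:390],None,fx=7,fy=7,interpolation=cv2.INTER_CUBIC);cv2.imwrite('pics/stand.png',c)
# spindle axis: bright gray metal centroid per row
for r in range(190,250,8): print(r,im[r,300:330].max(axis=1).tolist())
E
```

```text
Traceback (most recent call last):
  File "fit.py", line 13, in fit_cyl
    s=minimize(f,[x0[0],x0[1],x0[2]+w],method='Nelder-Mead',options=dict(initial_simplex=[[x0[0]+a,x0[1]+b,x0[2]+w+c] for a,b,c in((0,0,0),(.01,0,0),(0,.01,0),(0,0,.15))],xatol=1e-4,fatol=1e-4))
  File "fit.py", line 10, in <lambda>
    f=lambda v:1-(lambda m:(m&mask).sum()/ (m|mask).sum())(hull_mask(n,cyl(v[0],v[1],z,v[2],r,L)))
                                                           ~~~~~~~~~^^^^^^^^^^^^^^^^^^^^^^^^^^^^^
  File "fit.py", line 4, in hull_mask
    q=np.array([proj(n,p)[::-1] for p in pts],np.float32)
                ~~~~^^^^^
  File "h.py", line 11, in proj
    f,cx,cy,P=K(n); c=P[:3,:3].T@(np.array(p)-P[:3,3]); return [cy+f*c[1]/c[2],cx+f*c[0]/c[2]]
              ~^^^
  File "h.py", line 5, in K
    i=manip.camera_info(n); f=192/np.tan(np.radians(i['vfov'])/2); return f,i['cx'],i['cy'],np.array(i['pose'])
ValueError: time passes only in moves, steps and waits
```

```bash
cat > k.py <<'E'
E
python3 - <<'E'
s=open('h.py').read()
s=s.replace("def K(n):","import os,json\n_c={}\ndef K(n):\n    if n not in _c: _c[n]=K0(n)\n    return _c[n]\ndef K0(n):")
open('h.py','w').write(s)
E
cat > t.py <<'E'
from fit import *
np.set_printoptions(precision=4,suppress=True)
m=manip.regions_of('roll','top')[0]['mask'].astype(np.uint8)
print(fit_cyl('top',m,(.448,.4215,0.1),.051,.032,.09))
E
python3 t.py;python3 - <<'E'
import cv2
im=cv2.imread('pics/top0.png')
c=cv2.resize(im[82:167,325:390],None,fx=7,fy=7,interpolation=cv2.INTER_CUBIC);cv2.imwrite('pics/stand.png',c)
E
```

```text
(array([0.4454, 0.4251, 0.1567]), np.float64(0.918091809180918))
```

View pics/stand.png

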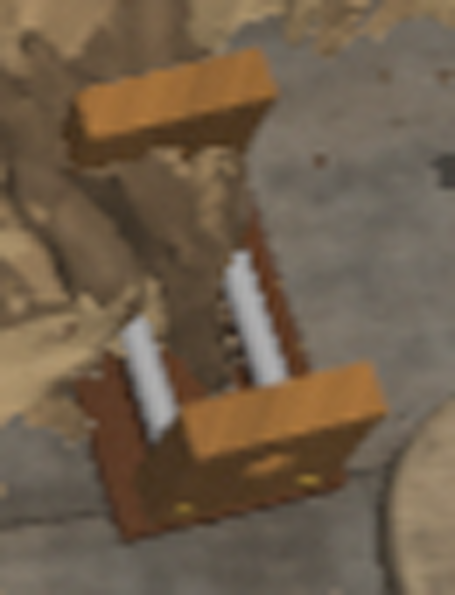

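```bash
cat > stand.py <<'E'
from fit import *
from scipy.optimize import least_squares
np.set_printoptions(precision=4,suppress=True)
obs=np.array([(180,408),(378,363),(386,405),(195,460),(75,93),(265,48),(278,95),(95,140)],float)
px=np.c_[82+(obs[:,1]+.5)/7-.5,325+(obs[:,0]+.5)/7-.5]
w=np.array([atz('top',p,.086) for p in px]); print(w)
# local: a = into (away from robot), b = left
loc=[(-52,35),(-52,-35),(-72,-35),(-72,35),(72,35),(72,-35),(52,-35),(52,35)]
loc=np.array(loc)/1000
def f(v):
    c,s=np.cos(v[2]),np.sin(v[2]); P=v[:2]+loc@np.array([[c,s],[-s,c]])
    return np.array([np.subtract(proj('top',(*p,.086)),q) for p,q in zip(P,px)]).ravel()
r=least_squares(f,[.62,.13,0]); print(r.x,np.degrees(r.x[2]),r.fun.reshape(-1,2))
E
python3 stand.py
```

```text
[[0.5754 0.1678 0.086 ]
 [0.5809 0.0959 0.086 ]
 [0.5652 0.0967 0.086 ]
 [0.5559 0.1667 0.086 ]
 [0.6985 0.1796 0.086 ]
 [0.7051 0.1085 0.086 ]
 [0.6863 0.1079 0.086 ]
 [0.6795 0.1762 0.086 ]]
[0.6309 0.1374 0.0921] 5.277544360125108 [[-0.1822  0.0802]
 [-0.432  -0.8868]
 [ 1.037   0.5714]
 [-0.0788  0.4195]
 [-0.335   0.1999]
 [-0.2135 -0.3396]
 [ 0.1224  0.2585]
 [ 0.0586 -0.3148]]
```

```bash
cat > plan.py <<'E'
from h import *
np.set_printoptions(precision=4,suppress=True)
def st():
    o=manip.get_obs(); M=R.from_quat(o['ee_rot']).as_matrix()
    return o,M,np.degrees(np.arctan2(M[1,2],M[0,2]))
def plan(t,yaw):
    o,M,y=st(); a=np.radians(yaw); z=np.array([np.cos(a),np.sin(a),0]); yv=np.array([-z[1],z[0],0])
    d=np.array(t)-o['position']
    print('turn %.2f'%(y-yaw),'units down %.3f y %.3f z %.3f'%(-d[2]/.025,d@yv/.025,d@z/.025),'pos',o['position'],'yaw %.2f'%y,'t %.2f'%o['clock'],'F',o['ft_force'],'w %.3f'%o['grip_width'])
E
python3 -c "
from plan import *
plan((.446,.4235,.2),9)"
```

```text
turn -27.55 units down 4.157 y -8.226 z 8.707 pos [0.1988 0.5926 0.3039] yaw -18.55 t 1.55 F [-0.882  -0.2391  0.2985] w 0.995
```

arm_command --moves '[[[0,0,0,0,-6.9],[0,0,0,0,-6.9],[0,0,0,0,-6.9],[0,0,0,0,-6.9],[0,0.4,-0.8,0.8,0],[0,0.4,-0.8,0.9,0],[0,0.4,-0.8,0.9,0],[0,0.4,-0.8,0.9,0],[0,0.4,-0.8,0.9,0],[0,0.4,-0.8,0.9,0],[0,0.4,-0.8,0.9,0],[0,0.4,-0.8,0.9,0]]]'

```text
clock: 2.55
position: [0.4005, 0.4615, 0.2236]
ee_rot: [-0.056, 0.705, 0.056, 0.705]
ft_force: [0.2, 0.4, 0.7]
grip_width: 0.996
```

```bash
python3 -c "
from plan import *
plan((.446,.4235,.2),9)
save('scene','s1.png')
for q in 'stand_axis stand_entry roll_center spindle_center spindle_tip spindle_knob'.split():
        print(q,[(np.round(d['pixel'],1).tolist(),round(d['confidence'],2)) for d in manip.pinpoint(q,'scene')])
"
```

```text
turn 0.05 units down 0.944 y -1.787 z 1.561 pos [0.4005 0.4615 0.2236] yaw 9.05 t 2.55 F [0.2347 0.3656 0.7438] w 0.996
stand_axis [([117.1, 296.4], 0.9)]
stand_entry [([127.5, 313.9], 0.97)]
roll_center [([207.1, 271.0], 0.97), ([300.5, 192.2], 0.8)]
spindle_center [([188.7, 316.2], 0.64)]
spindle_tip [([173.0, 287.0], 0.95), ([263.5, 255.5], 0.57)]
spindle_knob [([207.9, 346.8], 0.79)]
```

View pics/s1.png

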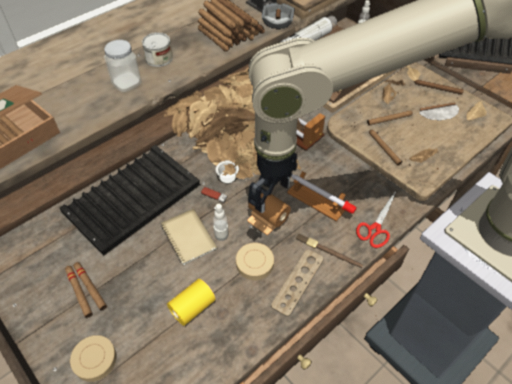

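```bash
python3 -c "
from plan import *
for n,p,p2,z in [('axis',(117.1,296.4),(124.9,357.5),.058),('entry',(127.5,313.9),(149.4,364),.058),('roll',(207.1,271),(209.4,255.7),.051),('spc',(188.7,316.2),(219.8,312.4),.045),('tip',(173,287),(184.4,301.3),.045),('knob',(207.9,346.8),(258,329.4),.045)]:
    print(n,atz('scene',p,z),atz('top',p2,z),tri(p,p2))
plan((.446,.4235,.2),9)
"
```

```text
axis [0.6346 0.1414 0.058 ] [0.6213 0.1325 0.058 ] [0.6281 0.1369 0.0576]
entry [0.5689 0.1343 0.058 ] [0.5546 0.1306 0.058 ] [0.5575 0.1376 0.0668]
roll [0.442  0.4227 0.051 ] [0.4481 0.4215 0.051 ] [0.4475 0.4202 0.0441]
spc [0.4102 0.2875 0.045 ] [0.4022 0.2895 0.045 ] [0.403  0.2927 0.0552]
tip [0.5019 0.3074 0.045 ] [0.4936 0.2999 0.045 ] [0.4988 0.3026 0.0422]
knob [0.3131 0.2745 0.045 ] [0.306 0.267 0.045] [0.3101 0.2698 0.0431]
turn 0.16 units down 0.975 y -1.883 z 1.637 pos [0.3982 0.4636 0.2244] yaw 9.16 t 2.90 F [ 0.1817 -0.0573  0.2863] w 1.000
```

arm_command --moves '[[[0,0,-0.6,0.55,0.1],[0,0.2,-0.6,0.55,0],[0,0.4,-0.68,0.54,0],[0,0.8,0,0,0],[0,0.8,0,0,0],[0,0.6,0,0,0],[0,0.2,0,0,0],[0,0,0,0,0]]]'

```text
clock: 3.57
position: [0.446, 0.4229, 0.148]
ee_rot: [-0.056, 0.705, 0.055, 0.704]
ft_force: [0.6, 1.4, 0.8]
grip_width: 1.002
```

```bash
python3 -c "
from plan import *
plan((.446,.4235,.098),9)
save('scene','s2.png');save('top','t2.png')
a=cv2.imread('pics/s2.png')[150:260,210:330];b=cv2.imread('pics/t2.png')[150:260,200:320]
cv2.imwrite('pics/c2.png',cv2.resize(np.hstack([a,b]),None,fx=3.3,fy=3.3))
"
```

```text
turn 0.04 units down 1.999 y 0.025 z 0.006 pos [0.446  0.4229 0.148 ] yaw 9.04 t 3.57 F [0.5571 1.3503 0.8034] w 1.002
```

View pics/c2.png

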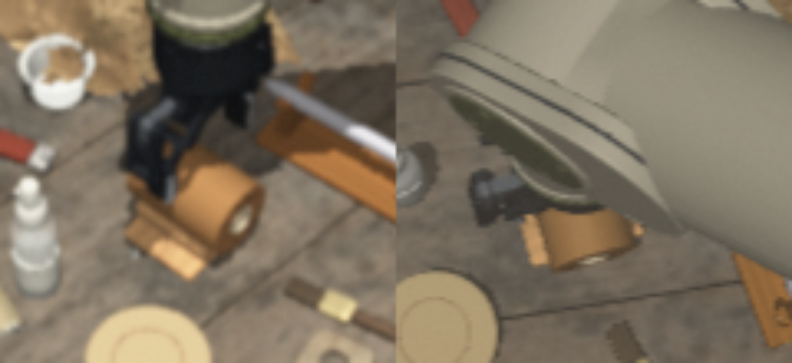

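arm_command --moves '[[[0,0.6,0,0,0],[0,0.6,0,0,0],[0,0.5,0,0,0],[0,0.3,0,0,0],[0,0,0,0,0],[0.5,0,0,0,0],[0.5,0,0,0,0],[0.5,0,0,0,0],[0.5,0,0,0,0],[0.5,0,0,0,0]]]' --force 50

```text
clock: 4.5
position: [0.447, 0.4257, 0.1016]
ee_rot: [-0.054, 0.704, 0.058, 0.706]
ft_force: [-2.1, 6.6, 5.1]
grip_width: 0.736
```

```bash
python3 -c "
from plan import *
plan((.446,.4235,.098),9)
save('scene','s3.png');save('top','t3.png')
a=cv2.imread('pics/s3.png')[150:260,210:330];b=cv2.imread('pics/t3.png')[150:260,200:320]
cv2.imwrite('pics/c3.png',cv2.resize(np.hstack([a,b]),None,fx=3.3,fy=3.3))
"
```

```text
turn 0.05 units down 0.144 y -0.082 z -0.053 pos [0.447  0.4257 0.1016] yaw 9.05 t 4.50 F [-2.0539  6.59    5.0695] w 0.736
```

View pics/c3.png

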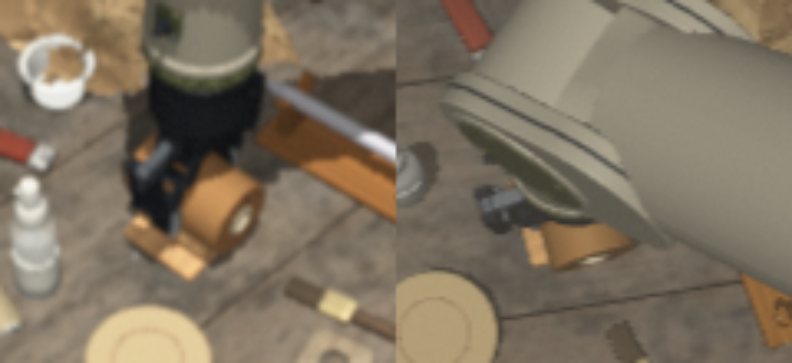

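arm_command --moves '[[[0.5,-0.2,0,0,0],[0.5,-0.6,0,0,0],[0.5,-0.9,0,0,0],[0.5,-0.9,0,0,0],[0.5,-0.9,0,0,0],[0.5,-0.6,0,0,0],[0.5,-0.4,0,0,0],[0.5,0,0,0,0]]]'

```text
clock: 5.27
position: [0.448, 0.4228, 0.2142]
ee_rot: [-0.054, 0.704, 0.056, 0.706]
ft_force: [0.5, -0.2, -2.5]
grip_width: 0.737
```

```bash
python3 -c "
from plan import *
plan((.446,.4235,.098),9)
save('scene','s4.png');save('top','t4.png')
for n in('scene','top'):
  for d in manip.pinpoint('roll_center',n): print(n,d, atz(n,d['pixel'],.16))
  for d in manip.pinpoint('stand_axis',n): print(n,d)
a=cv2.imread('pics/s4.png')[130:240,210:330];b=cv2.imread('pics/t4.png')[150:260,200:320]
cv2.imwrite('pics/c4.png',cv2.resize(np.hstack([a,b]),None,fx=3.3,fy=3.3))
"
```

```text
turn -0.08 units down 4.646 y 0.039 z -0.073 pos [0.448  0.4228 0.2142] yaw 8.92 t 5.27 F [ 0.5362 -0.1816 -2.4508] w 0.737
scene {'pixel': [300.5, 191.7], 'confidence': 0.83} [0.3176 0.7578 0.16  ]
scene {'pixel': [178.4, 274.5], 'confidence': 0.58} [0.4416 0.4156 0.16  ]
scene {'pixel': [118.7, 298.7], 'confidence': 0.93}
top {'pixel': [200.4, 258.4], 'confidence': 0.82} [0.4466 0.4154 0.16  ]
top {'pixel': [261.7, 135.2], 'confidence': 0.78} [0.3585 0.6887 0.16  ]
top {'pixel': [126.2, 357.5], 'confidence': 0.81}
```

View pics/c4.png

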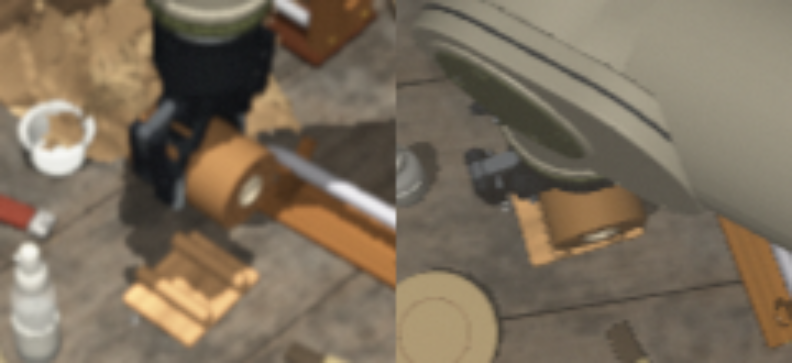

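```bash
python3 -c "
from plan import *
a=cv2.imread('pics/s4.png')[160:210,255:305];b=cv2.imread('pics/t4.png')[195:245,235:285]
cv2.imwrite('pics/c5.png',cv2.resize(np.hstack([a,b]),None,fx=8,fy=8,interpolation=cv2.INTER_CUBIC))
e=tri((187,285.8),(220.6,261.8));print(e); z=np.array([np.cos(.1557),np.sin(.1557),0]);print(e+.046*z)
a=cv2.imread('pics/s4.png')[75:160,270:335];cv2.imwrite('pics/st4.png',cv2.resize(a,None,fx=7,fy=7,interpolation=cv2.INTER_CUBIC))
"
```

```text
[0.402  0.4156 0.1634]
[0.4475 0.4227 0.1634]
```

View pics/c5.png

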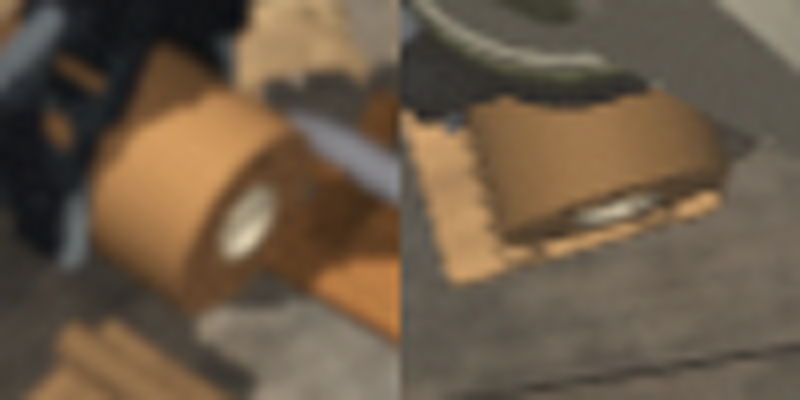

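View pics/st4.png

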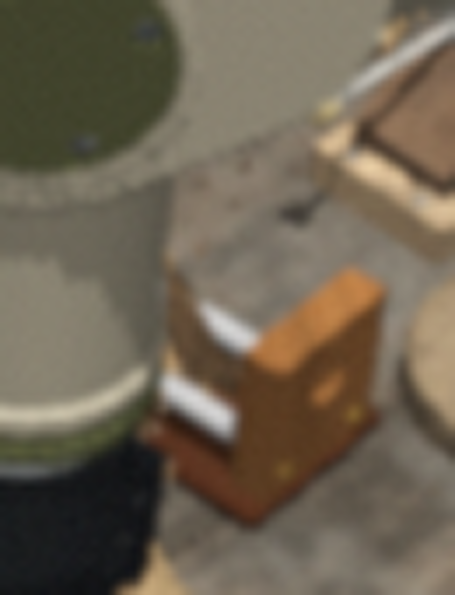

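```bash
cat > stand2.py <<'E'
from stand import *
print('----')
def c2(o,r0,c0,s): o=np.array(o,float); return np.c_[r0+(o[:,1]+.5)/s-.5,c0+(o[:,0]+.5)/s-.5]
S=c2([(258,372),(385,292),(350,268),(248,348),(328,388),(248,523)],75,270,7)
Sl=np.array([(-72,35,86),(-72,-35,86),(-52,-35,86),(-52,35,86),(-72,0,58),(-74,45,4)])/1000.
T=np.vstack([px,c2([(268,463)],82,325,7)]); Tl=np.vstack([np.c_[loc,np.full(8,.086)],[[-.072,0,.058]]])
def tf(v,L):
    c,s=np.cos(v[2]),np.sin(v[2]); return np.c_[v[:2]+L[:,:2]@np.array([[c,s],[-s,c]]),L[:,2]]
def res(n,v,L,P): return np.array([np.subtract(proj(n,p),q) for p,q in zip(tf(v,L),P)])
g=lambda v:np.r_[res('scene',v,Sl[:5],S[:5]).ravel(),res('top',v,Tl,T).ravel()]
r=least_squares(g,[.63,.13,.09],loss='soft_l1');print(r.x,np.degrees(r.x[2]));print(g(r.x).reshape(-1,2))
for n,L,P in(('scene',Sl[:5],S[:5]),('top',Tl,T)):
    r=least_squares(lambda v:res(n,v,L,P).ravel(),[.63,.13,.09]);print(n,r.x,np.degrees(r.x[2]))
E
python3 stand2.py
```

```text
[[0.5754 0.1678 0.086 ]
 [0.5809 0.0959 0.086 ]
 [0.5652 0.0967 0.086 ]
 [0.5559 0.1667 0.086 ]
 [0.6985 0.1796 0.086 ]
 [0.7051 0.1085 0.086 ]
 [0.6863 0.1079 0.086 ]
 [0.6795 0.1762 0.086 ]]
[0.6309 0.1374 0.0921] 5.277544360125108 [[-0.1822  0.0802]
 [-0.432  -0.8868]
 [ 1.037   0.5714]
 [-0.0788  0.4195]
 [-0.335   0.1999]
 [-0.2135 -0.3396]
 [ 0.1224  0.2585]
 [ 0.0586 -0.3148]]
----
[0.631  0.1381 0.082 ] 4.696850961890539
[[ 0.2453  3.5384]
 [-0.4795  0.7988]
 [-0.2779  0.4338]
 [ 0.2994 -0.4233]
 [-1.1131  0.3445]
 [-0.2882 -0.4607]
 [-0.2731 -1.337 ]
 [ 1.2165  0.0401]
 [-0.1666 -0.2041]
 [-0.5464  0.1557]
 [-0.1739 -0.302 ]
 [ 0.1802  0.2192]
 [-0.1367 -0.4374]
 [ 0.0318  0.1205]]
scene [0.6323 0.1365 0.0123] 0.7071025794323632
top [0.6309 0.1376 0.0898] 5.144717746064224
```

```bash
python3 -c "
from plan import *
plan((.631,.1375,.205),5.1)"
```

```text
turn 3.85 units down 0.205 y -11.992 z 6.329 pos [0.4468 0.4221 0.2101] yaw 8.95 t 5.57 F [-0.2476 -0.3114 -2.6457] w 0.734
```

arm_command --moves '[[[0.5,0,0,0,3.9],[0.5,0,-0.6,0.3,0],[0.5,0,-0.9,0.5,0],[0.5,0,-0.9,0.5,0],[0.5,0,-0.9,0.5,0],[0.5,0,-0.9,0.5,0],[0.5,0,-0.9,0.5,0],[0.5,0,-0.9,0.5,0],[0.5,0,-0.9,0.5,0],[0.5,0,-0.9,0.5,0],[0.5,0,-0.9,0.5,0],[0.5,0,-0.9,0.5,0]]]'

```text
clock: 6.57
position: [0.6005, 0.1938, 0.2106]
ee_rot: [-0.031, 0.707, 0.031, 0.706]
ft_force: [-0.0, -0.0, -1.7]
grip_width: 0.736
```

```bash
python3 -c "
from plan import *
plan((.631,.1375,.205),5.1)"
```

```text
turn -0.05 units down 0.223 y -2.352 z 1.013 pos [0.6005 0.1938 0.2106] yaw 5.05 t 6.57 F [-0.0199 -0.023  -1.7409] w 0.736
```

arm_command --moves '[[[0.5,0,-0.8,0.4,0],[0.5,0,-0.8,0.3,0],[0.5,0,-0.5,0.2,0],[0.5,0.2,-0.2,0.1,0],[0.5,0,0,0,0],[0.5,0,0,0,0]]]'

```text
clock: 7.07
position: [0.6295, 0.1411, 0.2055]
ee_rot: [-0.031, 0.707, 0.032, 0.706]
ft_force: [-1.2, 0.2, -3.3]
grip_width: 0.737
```

```bash
python3 -c "
from plan import *
plan((.631,.1375,.205),5.1)
save('scene','s6.png');save('top','t6.png')
for n in('scene','top'):
  for d in manip.pinpoint('roll_center',n): print(n,d, atz(n,d['pixel'],.154))
a=cv2.imread('pics/s6.png')[50:160,250:360];b=cv2.imread('pics/t6.png')[70:180,300:410]
cv2.imwrite('pics/c6.png',cv2.resize(np.hstack([a,b]),None,fx=3.6,fy=3.6,interpolation=cv2.INTER_CUBIC))
"
```

```text
turn 0.00 units down 0.019 y -0.150 z 0.049 pos [0.6295 0.1411 0.2055] yaw 5.10 t 7.07 F [-1.1813  0.2042 -3.2647] w 0.737
scene {'pixel': [95.1, 300.4], 'confidence': 0.93} [0.6214 0.1478 0.154 ]
scene {'pixel': [299.6, 191.1], 'confidence': 0.63} [0.3228 0.7562 0.154 ]
top {'pixel': [104.0, 365.2], 'confidence': 0.86} [0.6332 0.1363 0.154 ]
top {'pixel': [260.4, 134.3], 'confidence': 0.84} [0.3621 0.6921 0.154 ]
```

View pics/c6.png

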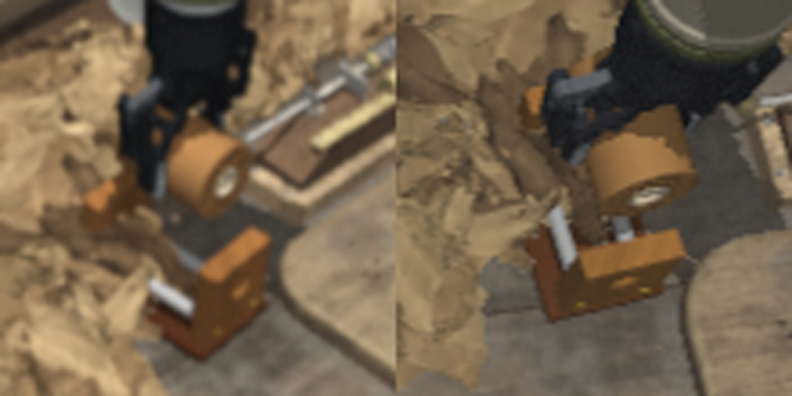

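```bash
python3 -c "
from plan import *
e=tri((99.8,312.9),(124.0,370.3));a=np.radians(5.1);z=np.array([np.cos(a),np.sin(a),0]);print(e,e+.046*z)
plan((.631,.1375,.205),5.1)"
```

```text
[0.5832 0.1363 0.1547] [0.629  0.1403 0.1547]
turn 0.06 units down 0.060 y -0.164 z 0.035 pos [0.6298 0.1415 0.2065] yaw 5.16 t 7.27 F [-0.7465  0.4381 -2.6665] w 0.734
```

arm_command --moves '[[[0.5,0.2,-0.16,0.07,0],[0.5,0.6,0,0,0],[0.5,0.7,0,0,0],[0.5,0.7,0,0,0],[0.5,0.6,0,0,0],[0.5,0.5,0,0,0],[0.5,0.3,0,0,0],[0.5,0.1,0,0,0],[0.5,0,0,0,0],[0.5,0,0,0,0]]]'

```text
clock: 8.1
position: [0.6327, 0.1362, 0.1146]
ee_rot: [-0.031, 0.706, 0.031, 0.707]
ft_force: [0.4, 0.2, -2.2]
grip_width: 0.736
```

```bash
python3 -c "
from plan import *
plan((.631,.1375,.1085),5.1)
save('scene','s7.png');save('top','t7.png')
a=cv2.imread('pics/s7.png')[50:160,250:360];b=cv2.imread('pics/t7.png')[70:180,300:410]
cv2.imwrite('pics/c7.png',cv2.resize(np.hstack([a,b]),None,fx=3.6,fy=3.6,interpolation=cv2.INTER_CUBIC))
"
```

```text
turn -0.05 units down 0.246 y 0.057 z -0.065 pos [0.6327 0.1362 0.1146] yaw 5.05 t 8.10 F [ 0.4458  0.1535 -2.2161] w 0.736
```

View pics/c7.png

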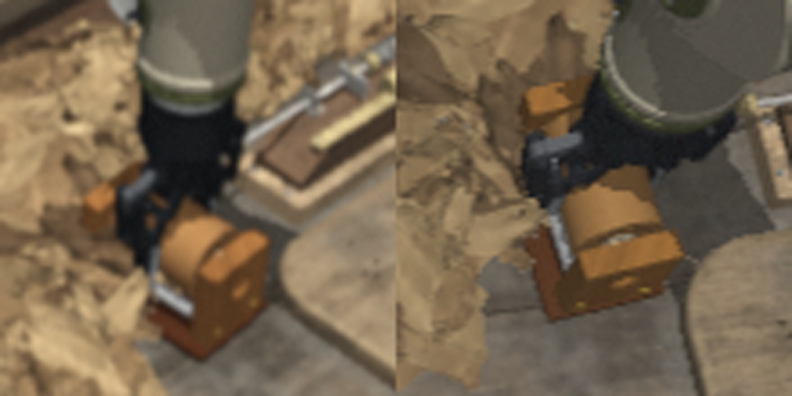

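arm_command --moves '[[[0.5,0.06,0.02,-0.04,0],[0.5,0.06,0.02,0,0],[0.5,0.05,0,0,0],[0.5,0.03,0,0,0],[0.5,0,0,0,0],[0.5,0,0,0,0]]]'

```text
clock: 8.7
position: [0.6313, 0.1373, 0.1092]
ee_rot: [-0.031, 0.706, 0.031, 0.707]
ft_force: [-2.1, 1.1, 0.4]
grip_width: 0.74
```

arm_command --moves '[[[0.35,0,0,0,0],[0.1,0,0,0,0],[0.1,0,0,0,0],[0.1,0,0,0,0]]]'

```text
clock: 9.03
position: [0.6314, 0.1368, 0.109]
ee_rot: [-0.031, 0.706, 0.031, 0.707]
ft_force: [0.3, 0.0, 0.1]
grip_width: 0.896
```

```bash
python3 -c "
from plan import *
plan((.631,.1375,.21),5.1)
"
```

```text
turn -0.07 units down -4.041 y 0.031 z -0.014 pos [0.6314 0.1368 0.109 ] yaw 5.03 t 9.03 F [0.2723 0.0479 0.1218] w 0.896
```

arm_command --moves '[[[0.05,-0.4,0,0,0],[0,-0.8,0,0,0],[0,-0.9,0,0,0],[0,-0.9,0,0,0],[0,-0.8,0,0,0],[0,-0.3,0,0,0],[0,0,0.5,-0.5,0],[0,0,0.7,-0.8,0],[0,0,0.7,-0.9,0],[0,0,0.7,-0.9,0],[0,0,0.5,-0.9,0],[0,0,0.2,-0.5,0]]]'

```text
clock: 10.03
position: [0.5092, 0.2114, 0.2111]
ee_rot: [-0.032, 0.707, 0.032, 0.706]
ft_force: [0.6, 0.8, -0.2]
grip_width: 1.001
```

```bash
python3 -c "
from plan import *
plan((.375,.281,.2),9.8)
save('scene','s8.png');save('top','t8.png')
for q in 'spindle_tip spindle_knob spindle_center'.split():
  print(q,[[(np.round(d['pixel'],1).tolist(),round(d['confidence'],2), atz(n,d['pixel'],.045)) for d in manip.pinpoint(q,n)] for n in('scene','top')])
for n in ('scene','top'):
  d=manip.regions_of('spindle',n)[0]; m=d['mask'].astype(np.uint8); c=max(cv2.findContours(m,0,2)[0],key=cv2.contourArea)
  l=cv2.fitLine(c,2,0,.01,.01).ravel(); print(n,d['confidence'],d['rect'],l)
  p=[atz(n,(l[3]+s*l[1],l[2]+s*l[0]),.045) for s in(-25,25)]; print(p,np.degrees(np.arctan((p[1]-p[0])[1]/(p[1]-p[0])[0])))
a=cv2.imread('pics/s8.png')[60:260,230:400];b=cv2.imread('pics/t8.png')[80:280,240:410]
cv2.imwrite('pics/c8.png',cv2.resize(np.hstack([a,b]),None,fx=2.35,fy=2.35,interpolation=cv2.INTER_CUBIC))
"
```

```text
turn -4.57 units down 0.446 y 3.655 z -4.816 pos [0.5092 0.2114 0.2111] yaw 5.23 t 10.03 F [ 0.5918  0.7763 -0.1524] w 1.001
spindle_tip [[([171.9, 286.3], 0.85, array([0.506, 0.306, 0.045])), ([186.1, 316.1], 0.55, array([0.4166, 0.2812, 0.045 ]))], [([183.8, 301.4], 0.92, array([0.4951, 0.2993, 0.045 ]))]]
spindle_knob [[([213.7, 351.4], 0.87, array([0.2929, 0.2797, 0.045 ]))], [([256.7, 329.0], 0.91, array([0.3091, 0.2673, 0.045 ]))]]
spindle_center [[([190.9, 316.4], 0.73, array([0.4046, 0.2926, 0.045 ]))], [([216.4, 313.0], 0.58, array([0.4102, 0.2865, 0.045 ]))]]
scene 0.81 [291.6, 173.8, 356.4, 210.2] [  0.8653   0.5012 324.9239 193.7283]
[array([0.4515, 0.2948, 0.045 ]), array([0.3171, 0.271 , 0.045 ])] 10.029569819020004
top 0.97 [300.7, 185.0, 336.8, 266.0] [  0.3659   0.9307 316.6579 224.4211]
[array([0.4495, 0.2926, 0.045 ]), array([0.3312, 0.2706, 0.045 ])] 10.506152723759278
```

View pics/c8.png

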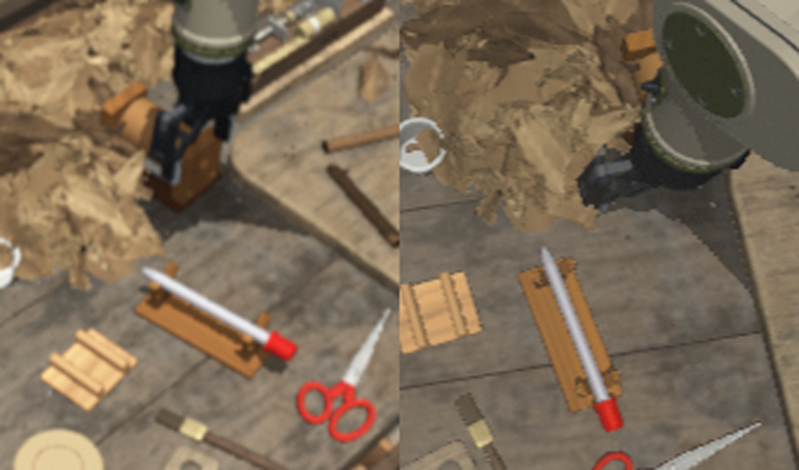

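```bash
python3 -c "
from plan import *
plan((.3776,.281,.15),10.2)
"
```

```text
turn -5.21 units down 2.448 y 3.796 z -4.795 pos [0.5124 0.2088 0.2112] yaw 4.99 t 10.53 F [0.4997 0.6832 0.6969] w 0.998
```

arm_command --moves '[[[0.2,0,0,0,-5.2],[0.2,0,0.5,-0.6,0],[0.2,0.2,0.8,-1,0],[0.2,0.4,0.8,-1,0],[0.2,0.4,0.8,-1,0],[0.2,0.4,0.6,-0.8,0],[0.2,0.4,0.3,-0.4,0],[0.2,0.4,0,0,0],[0.2,0.2,0,0,0],[0.2,0,0,0,0]]]'

```text
clock: 11.37
position: [0.3775, 0.2805, 0.1504]
ee_rot: [-0.063, 0.705, 0.062, 0.704]
ft_force: [0.5, -0.1, 0.3]
grip_width: 0.799
```

```bash
python3 -c "
from plan import *
plan((.3776,.281,.097),10.2)
save('scene','s9.png');save('top','t9.png')
a=cv2.imread('pics/s9.png')[120:240,270:390];b=cv2.imread('pics/t9.png')[160:280,260:380]
cv2.imwrite('pics/c9.png',cv2.resize(np.hstack([a,b]),None,fx=3.3,fy=3.3,interpolation=cv2.INTER_CUBIC))
"
```

```text
turn -0.02 units down 2.135 y 0.020 z 0.008 pos [0.3775 0.2805 0.1504] yaw 10.18 t 11.37 F [ 0.459  -0.0553  0.2649] w 0.799
```

View pics/c9.png

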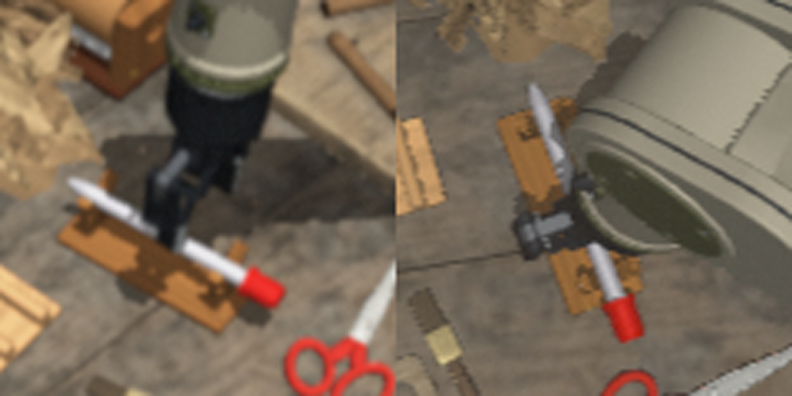

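arm_command --moves '[[[0.2,0.6,0,0,0],[0.2,0.7,0,0,0],[0.2,0.5,0,0,0],[0.2,0.3,0,0,0],[0.2,0,0,0,0],[0.6,0,0,0,0],[0.9,0,0,0,0],[1,0,0,0,0],[1,0,0,0,0],[1,0,0,0,0],[1,0,0,0,0]]]' --force 40

```text
clock: 12.38
position: [0.3774, 0.2808, 0.0994]
ee_rot: [-0.063, 0.704, 0.063, 0.705]
ft_force: [-0.1, -5.9, 5.3]
grip_width: 0.145
```

```bash
python3 -c "
from plan import *
plan((.3776,.281,.097),10.2)
"
```

```text
turn 0.02 units down 0.096 y 0.006 z 0.010 pos [0.3774 0.2808 0.0994] yaw 10.22 t 12.38 F [-0.1344 -5.8804  5.3017] w 0.145
```

arm_command --moves '[[[1,-0.2,0,0,0],[1,-0.4,0,0,0],[1,-0.6,0,0,0],[1,-0.6,0,0,0],[1,-0.4,0,0,0],[1,-0.2,0,0,0],[1,0,0,0,0],[1,0,0,0,0]]]'

```text
clock: 13.05
position: [0.3768, 0.2815, 0.1588]
ee_rot: [-0.063, 0.704, 0.063, 0.704]
ft_force: [-0.5, -1.1, -0.7]
grip_width: 0.146
```

```bash
python3 -c "
from plan import *
plan((.3776,.281,.097),10.2)
save('scene','s10.png');save('top','t10.png')
for q in 'spindle_tip spindle_knob'.split():
  print(q,[[(np.round(d['pixel'],1).tolist(),round(d['confidence'],2), atz(n,d['pixel'],.105)) for d in manip.pinpoint(q,n)] for n in('scene','top')])
a=cv2.imread('pics/s10.png')[110:230,260:380];b=cv2.imread('pics/t10.png')[150:270,260:380]
cv2.imwrite('pics/c10.png',cv2.resize(np.hstack([a,b]),None,fx=3.3,fy=3.3,interpolation=cv2.INTER_CUBIC))
"
```

```text
turn 0.06 units down 2.473 y -0.025 z 0.030 pos [0.3768 0.2815 0.1588] yaw 10.26 t 13.05 F [-0.5198 -1.0581 -0.7076] w 0.146
spindle_tip [[([158.5, 292.3], 0.86, array([0.4937, 0.3002, 0.105 ])), ([120.2, 301.2], 0.69, array([0.5822, 0.1786, 0.105 ]))], [([175.9, 302.0], 0.75, array([0.4996, 0.3038, 0.105 ])), ([160.9, 221.4], 0.68, array([0.5655, 0.4845, 0.105 ]))]]
spindle_knob [[([197.1, 353.8], 0.59, array([0.2999, 0.2769, 0.105 ]))], [([256.3, 333.1], 0.67, array([0.3065, 0.2695, 0.105 ]))]]
```

View pics/c10.png

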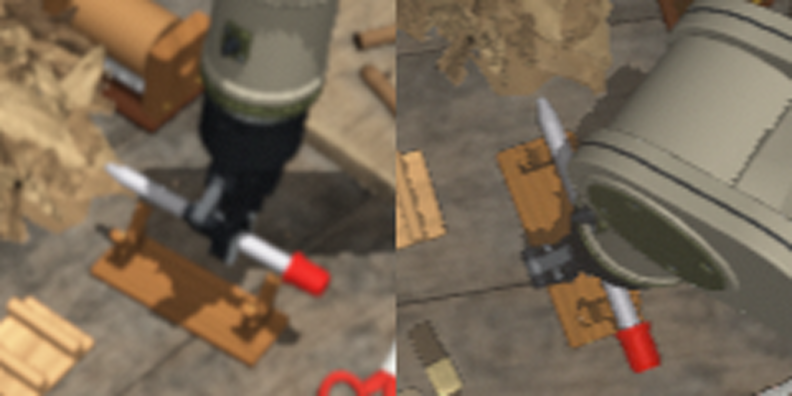

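```bash
python3 -c "
from plan import *
t=tri((160.6,293.1),(179.7,304.1));k=tri((189.2,347.7),(249.2,329.5));print(t,k,np.linalg.norm(t-k)); d=t-k;print(np.degrees(np.arctan2(d[1],d[0])),np.degrees(np.arctan2(d[2],np.hypot(d[0],d[1]))))
plan((.631,.1375,.1588),5.1)
a=np.radians(10.2);z=np.array([np.cos(a),np.sin(a),0]);print((t-manip.get_obs()['position'])@z)
"
```

```text
[0.4912 0.2994 0.0983] [0.3226 0.2761 0.1144] 0.17097603062253414
7.8709393425790255 -5.404706083810145
turn 5.15 units down -0.016 y -6.633 z 9.621 pos [0.3767 0.2813 0.1584] yaw 10.25 t 13.35 F [-0.268  -0.0308  0.1077] w 0.145
0.11592841821308382
```

```bash
python3 -c "
from plan import *
p=np.array([.3767,.2813,.1584-.054]);
for yaw in (10.2,):
  a=np.radians(yaw);z=np.array([np.cos(a),np.sin(a),0])
  for L in (116,-54):
    for n in('scene','top'): print(L,n,proj(n,p+z*L/1000))
  b=cv2.imread('pics/s10.png')[145:215,280:365]
  cv2.imwrite('pics/c11.png',cv2.resize(b,None,fx=8,fy=8,interpolation=cv2.INTER_CUBIC))
"
```

```text
116 scene [np.float64(159.5534829925548), np.float64(292.58793454557656)]
116 top [np.float64(179.41281546058343), np.float64(303.47301808830565)]
-54 scene [np.float64(190.60373546259282), np.float64(347.95452810285565)]
-54 top [np.float64(248.86078036152767), np.float64(330.53462746648813)]
```

View pics/c11.png

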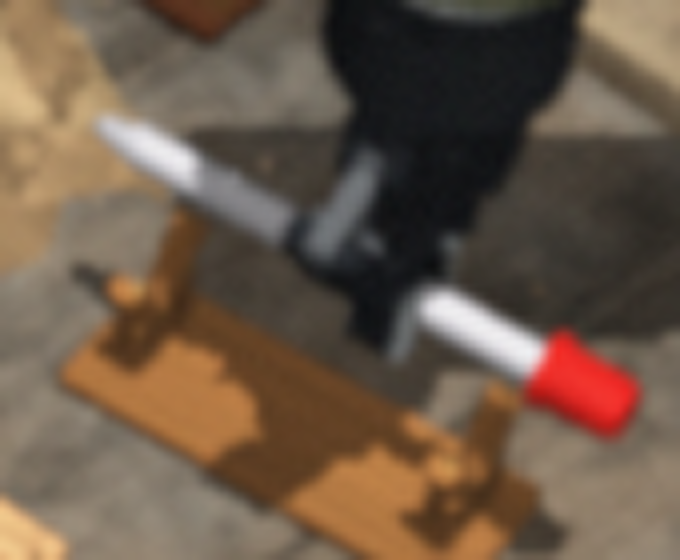

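```bash
python3 -c "
from plan import *
plan((.4288,.1195,.1224),5.1)
"
```

```text
turn 5.15 units down 1.440 y -6.631 z 1.501 pos [0.3767 0.2813 0.1584] yaw 10.25 t 13.35 F [-0.268  -0.0308  0.1077] w 0.145
```

arm_command --moves '[[[1,0,0,0,5.1],[1,0,-0.5,0.1,0],[1,0,-0.8,0.2,0],[1,0,-0.9,0.2,0],[1,0.2,-0.9,0.2,0],[1,0.3,-0.9,0.2,0],[1,0.3,-0.9,0.2,0],[1,0.3,-0.8,0.2,0],[1,0.2,-0.6,0.1,0],[1,0.1,-0.3,0.1,0],[1,0,0,0,0],[1,0,0,0,0]]]'

```text
clock: 14.35
position: [0.4291, 0.121, 0.1239]
ee_rot: [-0.032, 0.706, 0.032, 0.706]
ft_force: [0.6, 0.6, -0.9]
grip_width: 0.146
```

```bash
python3 -c "
from plan import *
plan((.4288,.1195,.1124),5.1)
save('scene','s12.png');save('top','t12.png')
for q in 'spindle_tip stand_entry stand_axis roll_center'.split():
  print(q,[[(np.round(d['pixel'],1).tolist(),round(d['confidence'],2), atz(n,d['pixel'],.058)) for d in manip.pinpoint(q,n)] for n in('scene','top')])
a=cv2.imread('pics/s12.png')[80:180,270:370];b=cv2.imread('pics/t12.png')[90:190,300:400]
cv2.imwrite('pics/c12.png',cv2.resize(np.hstack([a,b]),None,fx=4,fy=4,interpolation=cv2.INTER_CUBIC))
"
```

```text
turn 0.03 units down 0.461 y -0.058 z -0.016 pos [0.4291 0.121  0.1239] yaw 5.13 t 14.35 F [ 0.6227  0.5643 -0.8638] w 0.146
spindle_tip [[([126.6, 314.6], 0.69, array([0.5702, 0.13  , 0.058 ]))], [([149.8, 364.1], 0.85, array([0.5536, 0.1306, 0.058 ]))]]
stand_entry [[([130.5, 317.0], 0.71, array([0.5542, 0.1366, 0.058 ]))], [([146.2, 368.0], 0.92, array([0.5613, 0.1189, 0.058 ]))]]
stand_axis [[([119.3, 297.0], 0.91, array([0.6266, 0.1467, 0.058 ]))], [([123.2, 357.7], 0.58, array([0.6257, 0.131 , 0.058 ]))]]
roll_center [[([115.7, 298.7], 0.81, array([0.6344, 0.1319, 0.058 ])), ([301.9, 191.5], 0.67, array([0.362 , 0.7378, 0.058 ]))], [([262.2, 136.7], 0.96, array([0.3668, 0.7157, 0.058 ])), ([207.7, 201.7], 0.47, array([0.4714, 0.5497, 0.058 ])), ([130.1, 350.3], 0.16, array([0.6104, 0.1535, 0.058 ]))]]
```

View pics/c12.png

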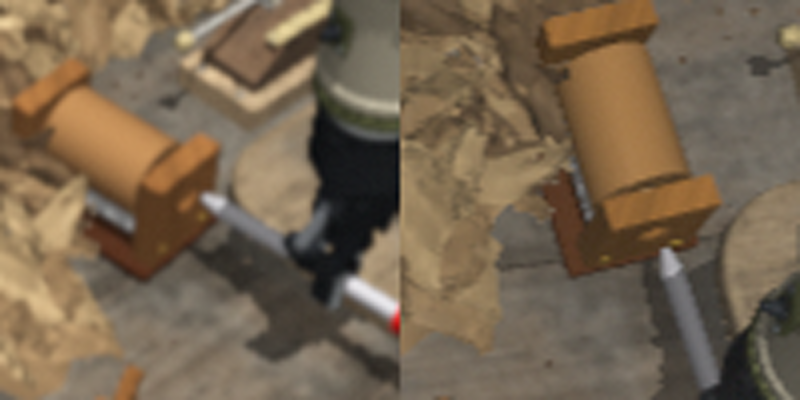

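```bash
python3 -c "
from h import *
a=cv2.imread('pics/s12.png')[90:155,270:330];b=cv2.imread('pics/t12.png')[88:162,333:383]
cv2.imwrite('pics/c13s.png',cv2.resize(a,None,fx=10,fy=9,interpolation=cv2.INTER_CUBIC)[:590])
cv2.imwrite('pics/c13t.png',cv2.resize(b,None,fx=8,fy=8,interpolation=cv2.INTER_CUBIC))
"
```

```text
(no output)
```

View pics/c13s.png

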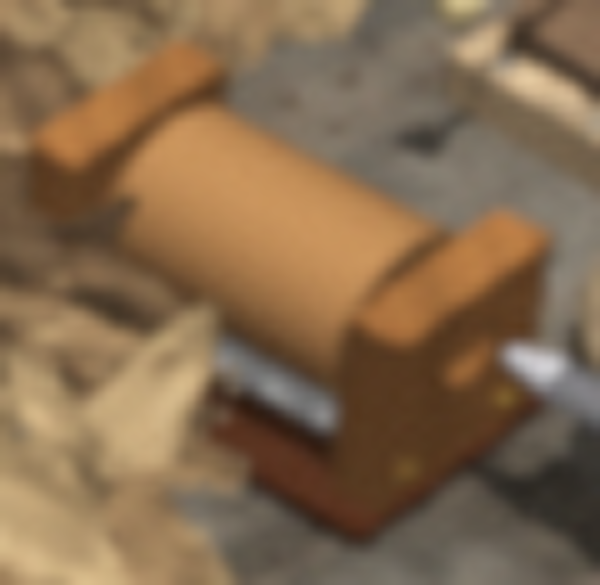

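View pics/c13t.png

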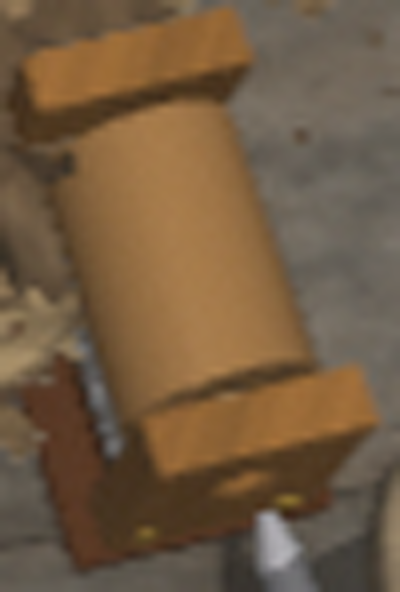

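```bash
cat > stand3.py <<'E'
from fit import *
from scipy.optimize import least_squares
np.set_printoptions(precision=4,suppress=True)
def c2(o,r0,c0,sx,sy): o=np.array(o,float); return np.c_[r0+(o[:,1]+.5)/sy-.5,c0+(o[:,0]+.5)/sx-.5]
NIL,NOL,NOR,NIR=(-52,35,86),(-72,35,86),(-72,-35,86),(-52,-35,86)
FOL,FIL,FIR,FOR=(72,35,86),(52,35,86),(52,-35,86),(72,-35,86)
S=c2([(355,310),(400,348),(552,235),(500,208),(35,140),(75,165),(225,75),(180,42)],90,270,10,9)
Sl=np.array([NIL,NOL,NOR,NIR,FOL,FIL,FIR,FOR])/1000
T=c2([(148,420),(362,368),(378,415),(163,477),(22,68),(240,8),(252,58),(38,110)],88,333,8,8)
Tl=np.array([NIL,NIR,NOR,NOL,FOL,FOR,FIR,FIL])/1000
def tf(v,L):
    c,s=np.cos(v[2]),np.sin(v[2]); return np.c_[v[:2]+L[:,:2]@np.array([[c,s],[-s,c]]),L[:,2]]
def res(n,v,L,P): return np.array([np.subtract(proj(n,p),q) for p,q in zip(tf(v,L),P)])
if __name__=='__main__':
  g=lambda v:np.r_[res('scene',v,Sl,S).ravel(),res('top',v,Tl,T).ravel()]
  for n,L,P in(('scene',Sl,S),('top',Tl,T)):
    r=least_squares(lambda v:res(n,v,L,P).ravel(),[.63,.13,.09]);print(n,r.x,np.degrees(r.x[2]))
  r=least_squares(g,[.63,.13,.09]);print(r.x,np.degrees(r.x[2]));print(g(r.x).reshape(-1,2))
  v=r.x
  # tip: scene (500,352) top (262,512)
  ts=c2([(502,352)],90,270,10,9)[0];tt=c2([(263,514)],88,333,8,8)[0];print('tip',tri(ts,tt),atz('scene',ts,.0695),atz('top',tt,.0695))
  a=np.radians(5.13);print('tip kin',np.array([.4291,.121])+.116*np.array([np.cos(a),np.sin(a)]))
E
python3 stand3.py
```

```text
scene [0.6308 0.1398 0.0982] 5.627476591709461
top [0.6306 0.1376 0.1013] 5.8049105876846925
[0.6308 0.1383 0.1003] 5.7457727130226175
[[ 0.601  -0.0805]
 [-0.3121  0.8938]
 [-0.1137  0.7369]
 [-0.2756  0.4957]
 [-0.1635 -0.5928]
 [ 0.1317  0.4908]
 [-1.3539  0.7102]
 [-0.6283  0.1491]
 [-0.2391 -0.8496]
 [-0.6311 -0.3527]
 [ 0.9463  0.311 ]
 [ 0.1532 -0.1787]
 [-1.3071 -0.3631]
 [-0.3166 -1.0743]
 [ 0.4688 -0.0597]
 [ 0.5378  0.0398]]
tip [0.546  0.133  0.0686] [0.5467 0.1346 0.0695] [0.5445 0.1324 0.0695]
tip kin [0.5446 0.1314]
```

```bash
python3 -c "
from plan import *
plan((.4287,.1177,.1124),5.5)
"
```

```text
turn -0.34 units down 0.463 y -0.117 z -0.024 pos [0.429  0.1207 0.124 ] yaw 5.16 t 14.85 F [ 0.2259 -0.6    -1.3135] w 0.146
```

arm_command --moves '[[[1,0.2,-0.06,0,-0.3],[1,0.2,-0.06,0,0],[1,0.06,0,0,0],[1,0,0,0,0],[1,0,0,0,0]]]'

```text
clock: 15.27
position: [0.4292, 0.1174, 0.1121]
ee_rot: [-0.034, 0.706, 0.033, 0.706]
ft_force: [-0.3, 0.4, -2.1]
grip_width: 0.145
```

```bash
python3 -c "
from plan import *
plan((.4287,.1177,.1124),5.5)
save('scene','s14.png');save('top','t14.png')
a=cv2.imread('pics/s14.png')[105:155,295:345];b=cv2.imread('pics/t14.png')[125:175,340:390]
cv2.imwrite('pics/c14.png',cv2.resize(np.hstack([a,b]),None,fx=8,fy=8,interpolation=cv2.INTER_CUBIC))
"
```

```text
turn -0.06 units down -0.010 y 0.015 z -0.019 pos [0.4292 0.1174 0.1121] yaw 5.44 t 15.27 F [-0.3044  0.4067 -2.101 ] w 0.145
```

View pics/c14.png

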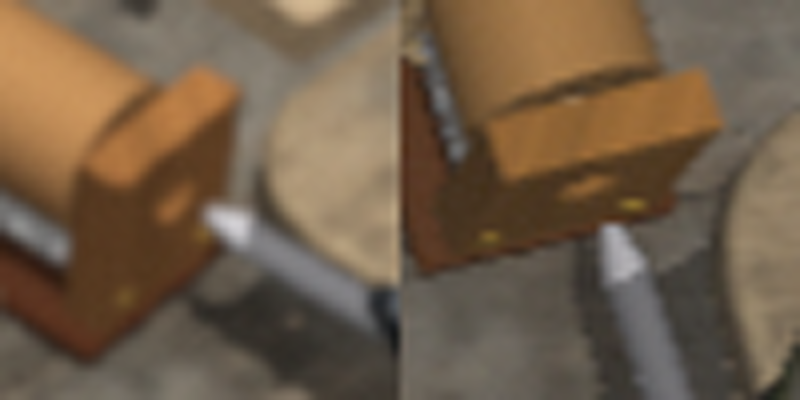

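arm_command --moves '[[[1,0,0.01,0.25,0],[1,0,0,0.25,0],[1,0,0,0.25,0],[1,0,0,0.2,0],[1,0,0,0,0],[1,0,0,0,0]]]'

```text
clock: 15.87
position: [0.4532, 0.1199, 0.1123]
ee_rot: [-0.034, 0.706, 0.033, 0.706]
ft_force: [0.1, -0.5, -0.7]
grip_width: 0.149
```

```bash
python3 -c "
from plan import *
plan((.4287,.1177,.1124),5.5)
save('scene','s15.png');save('top','t15.png')
a=cv2.imread('pics/s15.png')[105:155,295:345];b=cv2.imread('pics/t15.png')[125:175,340:390]
cv2.imwrite('pics/c15.png',cv2.resize(np.hstack([a,b]),None,fx=8,fy=8,interpolation=cv2.INTER_CUBIC))
"
```

```text
turn -0.07 units down -0.005 y 0.005 z -0.984 pos [0.4532 0.1199 0.1123] yaw 5.43 t 15.87 F [ 0.057  -0.4519 -0.6581] w 0.149
```

View pics/c15.png

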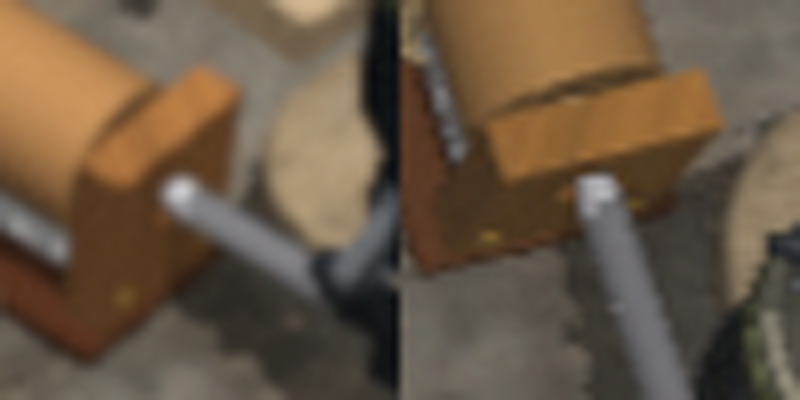

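arm_command --moves '[[[1,0,0,0.1,0],[1,0,0,0.1,0],[1,0,0,0.1,0],[1,0,0,0.1,0],[1,0,0,0,0]]]'

```text
clock: 16.38
position: [0.4634, 0.1212, 0.1125]
ee_rot: [-0.034, 0.706, 0.034, 0.706]
ft_force: [0.8, 1.2, -0.8]
grip_width: 0.148
```

arm_command --moves '[[[1,0,0,0.1,0],[1,0,0,0.1,0],[1,0,0,0.1,0],[1,0,0,0.1,0],[1,0,0,0,0]]]'

```text
clock: 16.8
position: [0.4734, 0.122, 0.1125]
ee_rot: [-0.034, 0.706, 0.034, 0.707]
ft_force: [1.8, 1.1, -0.4]
grip_width: 0.144
```

```bash
python3 -c "
from plan import *
plan((.4287,.1177,.1124),5.5)
o=manip.get_obs();print(o['torque'])
"
```

```text
turn -0.05 units down 0.003 y -0.000 z -1.798 pos [0.4734 0.122  0.1125] yaw 5.45 t 16.80 F [ 1.8262  1.1154 -0.3636] w 0.144
[ 0.1926 -0.1847  0.0728]
```

arm_command --moves '[[[1,0,0,0.1,0],[1,0,0,0.1,0],[1,0,0,0.1,0],[1,0,0,0.1,0],[1,0,0,0.1,0],[1,0,0,0.1,0],[1,0,0,0,0]]]'

```text
clock: 17.38
position: [0.4883, 0.1234, 0.1124]
ee_rot: [-0.034, 0.706, 0.034, 0.706]
ft_force: [0.3, 1.5, -0.9]
grip_width: 0.145
```

```bash
python3 -c "
from plan import *
plan((.4287,.1177,.1124),5.5)
o=manip.get_obs();print(o['torque'])
"
```

```text
turn -0.05 units down 0.002 y 0.001 z -2.397 pos [0.4883 0.1234 0.1124] yaw 5.45 t 17.38 F [ 0.2585  1.5019 -0.9276] w 0.145
[ 0.3265 -0.1182  0.0838]
```

arm_command --moves '[[[1,0,0,0.1,0],[1,0,0,0.15,0],[1,0,0,0.15,0],[1,0,0,0.15,0],[1,0,0,0.15,0],[1,0,0,0.1,0],[1,0,0,0.1,0],[1,0,0,0,0]]]'

```text
clock: 18.05
position: [0.5107, 0.1256, 0.1125]
ee_rot: [-0.034, 0.706, 0.034, 0.707]
ft_force: [0.1, 2.2, 0.1]
grip_width: 0.143
```

```bash
python3 -c "
from plan import *
plan((.4287,.1177,.1124),5.5)
o=manip.get_obs();print(o['torque'])
save('scene','s16.png');save('top','t16.png')
a=cv2.imread('pics/s16.png')[85:185,290:390];b=cv2.imread('pics/t16.png')[105:205,310:410]
cv2.imwrite('pics/c16.png',cv2.resize(np.hstack([a,b]),None,fx=4,fy=4,interpolation=cv2.INTER_CUBIC))
"
```

```text
turn -0.05 units down 0.003 y -0.001 z -3.297 pos [0.5107 0.1256 0.1125] yaw 5.45 t 18.05 F [0.0633 2.2012 0.1113] w 0.143
[ 0.6184 -0.0973  0.173 ]
```

View pics/c16.png

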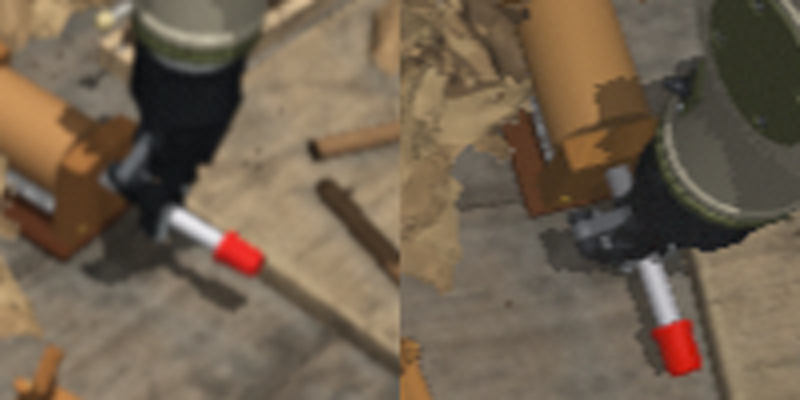

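arm_command --moves '[[[1,0,0.03,0.1,0],[1,0,0,0.15,0],[1,0,0,0.15,0],[1,0,0,0.15,0],[1,0,0,0.15,0],[1,0,0,0.15,0],[1,0,0,0.1,0],[1,0,0,0,0]]]'

```text
clock: 18.82
position: [0.5344, 0.1285, 0.1124]
ee_rot: [-0.034, 0.706, 0.034, 0.707]
ft_force: [1.4, 1.1, 0.1]
grip_width: 0.148
```

```bash
python3 -c "
from plan import *
plan((.4287,.1177,.1124),5.5)
o=manip.get_obs();print(o['torque'])
save('scene','s17.png');save('top','t17.png')
a=cv2.imread('pics/s17.png')[85:185,290:390];b=cv2.imread('pics/t17.png')[105:205,310:410]
cv2.imwrite('pics/c17.png',cv2.resize(np.hstack([a,b]),None,fx=4,fy=4,interpolation=cv2.INTER_CUBIC))
"
```

```text
turn -0.06 units down 0.000 y -0.024 z -4.251 pos [0.5344 0.1285 0.1124] yaw 5.44 t 18.82 F [1.429  1.1097 0.0903] w 0.148
[ 0.2674 -0.1565 -0.0047]
```

View pics/c17.png

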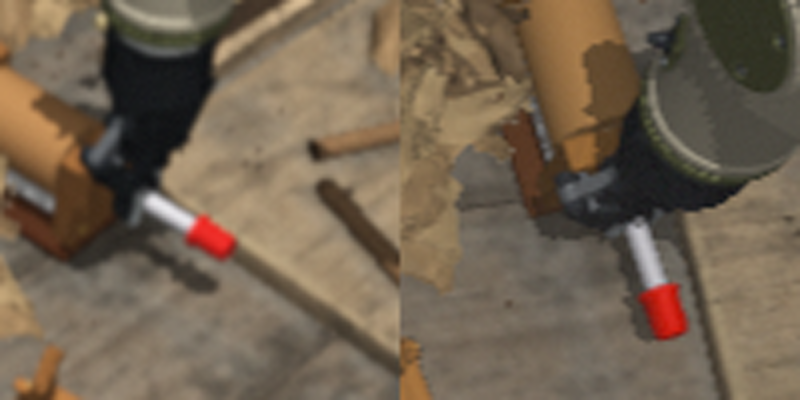

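arm_command --moves '[[[1,0,0,0.1,0],[1,0,0,0.1,0],[1,0,0,0,0],[0.9,0,0,0,0],[0.7,0,0,0,0],[0.5,0,0,0,0],[0.4,0,0,0,0],[0.4,0,0,0,0],[0.4,0,0,0,0]]]'

```text
clock: 19.67
position: [0.5387, 0.1288, 0.1124]
ee_rot: [-0.034, 0.706, 0.034, 0.706]
ft_force: [0.3, -0.7, 0.9]
grip_width: 0.601
```

```bash
python3 -c "
from plan import *
plan((.4695,.1220,.1124),5.5)
o=manip.get_obs();print(o['torque'])
save('scene','s18.png');save('top','t18.png')
for n in('scene','top'): print([(d['pixel'],d['confidence'],atz(n,d['pixel'],.055)) for d in manip.pinpoint('spindle_knob',n)])
a=cv2.imread('pics/s18.png')[85:185,290:390];b=cv2.imread('pics/t18.png')[105:205,310:410]
cv2.imwrite('pics/c18.png',cv2.resize(np.hstack([a,b]),None,fx=4,fy=4,interpolation=cv2.INTER_CUBIC))
"
```

```text
turn -0.06 units down 0.001 y -0.006 z -2.782 pos [0.5387 0.1288 0.1124] yaw 5.44 t 19.67 F [ 0.2578 -0.7235  0.8678] w 0.601
[-0.0171  0.0009  0.0068]
[([148.4, 340.8], 0.74, array([0.4613, 0.1359, 0.055 ]))]
[([184.0, 375.2], 0.76, array([0.4637, 0.1222, 0.055 ]))]
```

View pics/c18.png

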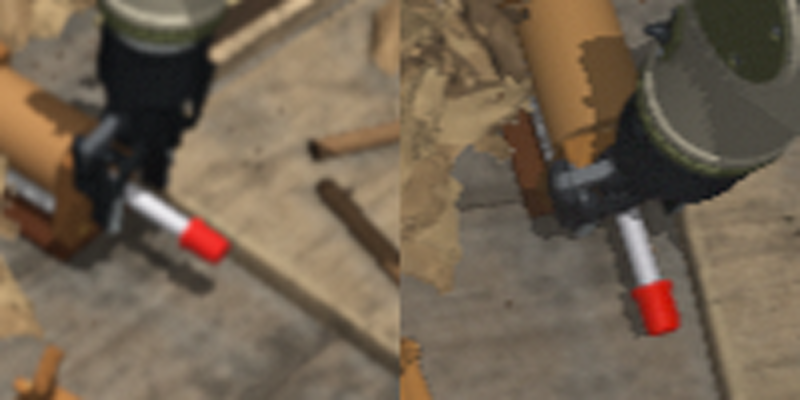

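arm_command --moves '[[[0.4,0,0,-0.4,0],[0.4,0,0,-0.6,0],[0.4,0,0,-0.7,0],[0.4,0,0,-0.6,0],[0.4,0.1,0,-0.4,0],[0.4,0,0,-0.15,0],[0.4,0,0,0,0]]]'

```text
clock: 20.45
position: [0.4673, 0.1222, 0.11]
ee_rot: [-0.034, 0.706, 0.034, 0.706]
ft_force: [1.1, -0.1, 1.1]
grip_width: 0.598
```

```bash
python3 -c "
from plan import *
plan((.4675,.1220,.1124),5.5)
save('scene','s19.png');save('top','t19.png')
a=cv2.imread('pics/s19.png')[85:185,290:390];b=cv2.imread('pics/t19.png')[105:205,310:410]
cv2.imwrite('pics/c19.png',cv2.resize(np.hstack([a,b]),None,fx=4,fy=4,interpolation=cv2.INTER_CUBIC))
"
```

```text
turn -0.04 units down -0.097 y -0.007 z 0.006 pos [0.4673 0.1222 0.11  ] yaw 5.46 t 20.45 F [ 1.1368 -0.1119  1.1276] w 0.598
```

View pics/c19.png

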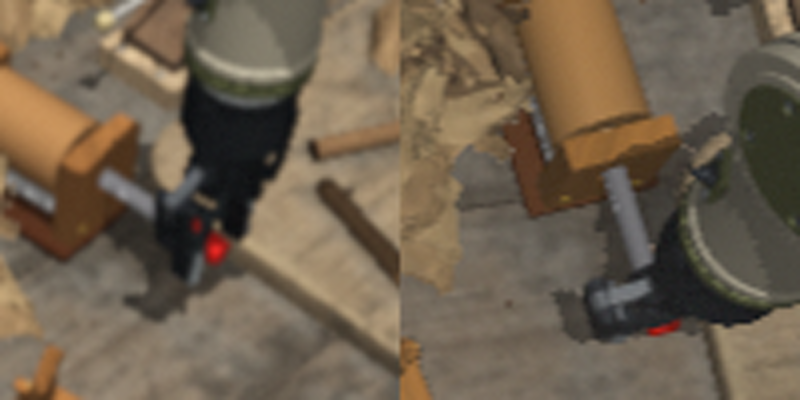

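arm_command --moves '[[[0.6,0,0,0,0],[0.8,0,0,0,0],[0.9,0,0,0,0],[0.9,0,0,0,0],[0.9,0,0,0,0],[0.9,0,0,0,0]]]' --force 35

```text
clock: 21.05
position: [0.4681, 0.1223, 0.11]
ee_rot: [-0.034, 0.706, 0.034, 0.707]
ft_force: [1.3, 0.2, 0.5]
grip_width: 0.239
```

```bash
python3 -c "
from plan import *
plan((.5442,.1294,.1124),5.5)
print(manip.get_obs()['torque'])
save('scene','s20.png')
a=cv2.imread('pics/s20.png')[85:160,290:390]
cv2.imwrite('pics/c20.png',cv2.resize(a,None,fx=7,fy=7,interpolation=cv2.INTER_CUBIC))
"
```

```text
turn -0.05 units down -0.095 y -0.007 z 3.056 pos [0.4681 0.1223 0.11  ] yaw 5.45 t 21.05 F [1.2843 0.1774 0.5399] w 0.239
[ 0.1634 -0.2148  0.058 ]
```

View pics/c20.png

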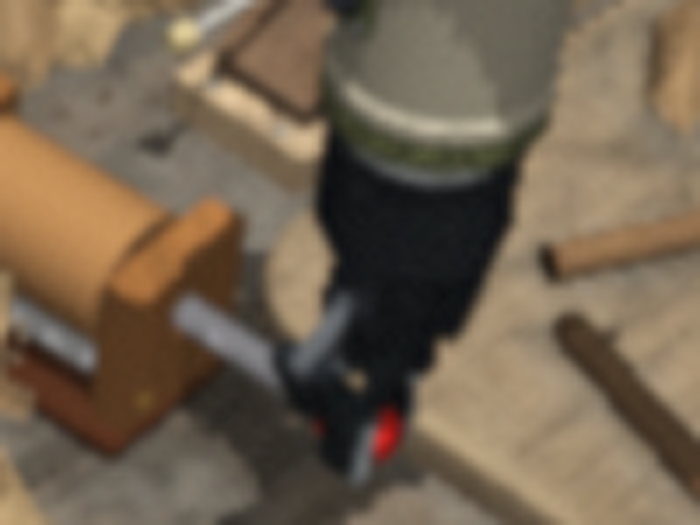

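arm_command --moves '[[[0.9,-0.05,0,0,0],[0.9,-0.05,0,0,0],[0.9,0,0,0,0],[0.9,0,0,0,0]]]'

```text
clock: 21.43
position: [0.4676, 0.122, 0.1123]
ee_rot: [-0.034, 0.706, 0.034, 0.706]
ft_force: [0.1, 0.1, -1.0]
grip_width: 0.239
```

```bash
python3 -c "
from plan import *
plan((.5442,.1294,.1124),5.5)
print(manip.get_obs()['torque'])
"
```

```text
turn -0.06 units down -0.003 y -0.001 z 3.078 pos [0.4676 0.122  0.1123] yaw 5.44 t 21.43 F [ 0.1034  0.1174 -1.0482] w 0.239
[-0.0408  0.0959  0.0072]
```

arm_command --moves '[[[0.9,0,0,0.1,0],[0.9,0,0,0.15,0],[0.9,0,0,0.15,0],[0.9,0,0,0.15,0],[0.9,0,0,0.15,0],[0.9,0,0,0.15,0],[0.9,0,0,0.1,0],[0.9,0,0,0,0]]]'

```text
clock: 22.1
position: [0.492, 0.1245, 0.1124]
ee_rot: [-0.034, 0.706, 0.034, 0.706]
ft_force: [1.0, 0.4, -0.5]
grip_width: 0.243
```

```bash
python3 -c "
from plan import *
plan((.5442,.1294,.1124),5.5)
print(manip.get_obs()['torque'])
"
```

```text
turn -0.06 units down 0.001 y -0.005 z 2.096 pos [0.492  0.1245 0.1124] yaw 5.44 t 22.10 F [ 1.0471  0.3596 -0.5237] w 0.243
[0.1042 0.0435 0.024 ]
```

Now through the far cheek, slowly.

arm_command --moves '[[[0.9,0,0,0.08,0],[0.9,0,0,0.08,0],[0.9,0,0,0.08,0],[0.9,0,0,0.08,0],[0.9,0,0,0.08,0],[0.9,0,0,0,0]]]'

```text
clock: 22.6
position: [0.5016, 0.1256, 0.1124]
ee_rot: [-0.034, 0.706, 0.034, 0.706]
ft_force: [-3.3, 0.8, 1.6]
grip_width: 0.242
```

arm_command --moves '[[[0.9,0,0,0.08,0],[0.9,0,0,0.08,0],[0.9,0,0,0.08,0],[0.9,0,0,0.08,0],[0.9,0,0,0.08,0],[0.9,0,0,0,0]]]'

```text
clock: 23.1
position: [0.5088, 0.1265, 0.112]
ee_rot: [-0.034, 0.709, 0.034, 0.704]
ft_force: [-19.5, 0.8, 16.0]
grip_width: 0.238
```

```bash
python3 -c "
from plan import *
plan((.5442,.1294,.1124),5.5)
print(manip.get_obs()['torque'])
save('scene','s21.png');save('top','t21.png')
a=cv2.imread('pics/s21.png')[75:175,260:360];b=cv2.imread('pics/t21.png')[75:175,310:410]
cv2.imwrite('pics/c21.png',cv2.resize(np.hstack([a,b]),None,fx=4,fy=4,interpolation=cv2.INTER_CUBIC))
"
```

```text
turn -0.01 units down -0.016 y -0.020 z 1.421 pos [0.5088 0.1265 0.112 ] yaw 5.49 t 23.10 F [-19.5496   0.8234  15.9581] w 0.238
[0.0003 4.0386 0.0772]
```

View pics/c21.png

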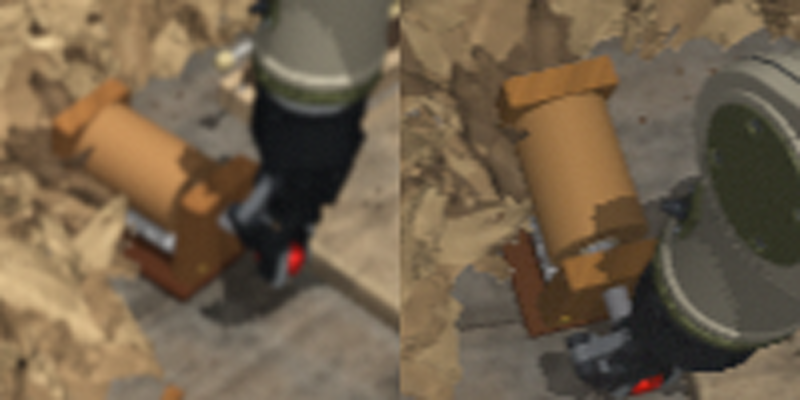

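arm_command --moves '[[[0.9,0,0,-0.15,0],[0.9,0,0,-0.15,0],[0.9,0,0,-0.05,0],[0.9,0,0,0,0]]]'

```text
clock: 23.53
position: [0.503, 0.1255, 0.1127]
ee_rot: [-0.033, 0.706, 0.034, 0.707]
ft_force: [0.9, 1.1, 1.4]
grip_width: 0.242
```

```bash
python3 -c "
from plan import *
plan((.5442,.1294,.1124),5.5)
print(manip.get_obs()['torque'])
"
```

```text
turn -0.06 units down 0.011 y -0.002 z 1.655 pos [0.503  0.1255 0.1127] yaw 5.44 t 23.53 F [0.8686 1.1486 1.3583] w 0.242
[0.2043 0.0055 0.0234]
```

Force is gone. Release slowly and look at how the rod lies.

arm_command --moves '[[[0.75,0,0,0,0],[0.6,0,0,0,0],[0.45,0,0,0,0],[0.4,0,0,0,0],[0.4,0,0,-0.5,0],[0.4,0,0,-0.7,0],[0.4,0,0,-0.7,0],[0.4,0,0,-0.5,0],[0.4,0,0,0,0]]]'

```text
clock: 24.28
position: [0.4409, 0.1194, 0.112]
ee_rot: [-0.034, 0.707, 0.034, 0.706]
ft_force: [0.1, -0.2, 0.1]
grip_width: 0.599
```

```bash
python3 -c "
from plan import *
plan((.5442,.1294,.1124),5.5)
save('scene','s22.png');save('top','t22.png')
a=cv2.imread('pics/s22.png')[75:165,260:350];b=cv2.imread('pics/t22.png')[85:175,320:410]
cv2.imwrite('pics/c22.png',cv2.resize(np.hstack([a,b]),None,fx=4.4,fy=4.4,interpolation=cv2.INTER_CUBIC))
"
```

```text
turn -0.03 units down -0.015 y 0.002 z 4.153 pos [0.4409 0.1194 0.112 ] yaw 5.47 t 24.28 F [ 0.0709 -0.1995  0.0583] w 0.599
```

View pics/c22.png

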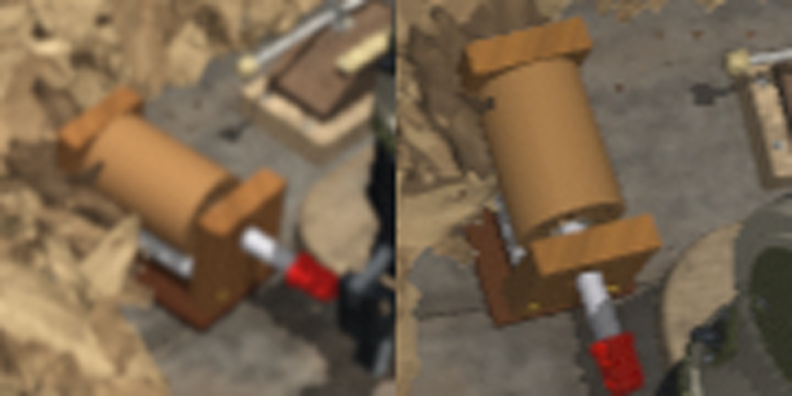

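```bash
python3 -c "
from h import *
a=cv2.imread('pics/s22.png')[115:150,305:345];b=cv2.imread('pics/t22.png')[130:180,350:390]
cv2.imwrite('pics/c23s.png',cv2.resize(a,None,fx=15,fy=15,interpolation=cv2.INTER_CUBIC))
cv2.imwrite('pics/c23t.png',cv2.resize(b,None,fx=11,fy=11,interpolation=cv2.INTER_CUBIC))
# level predictions: axis point s, z offset
a=np.radians(5.5);d=np.array([np.cos(a),np.sin(a),0]);c=np.array([.6308,.1372,.058])
for s in(-72,-105,-110,-115,-120,-135,-140):
  for n,r0,c0,k in(('scene',115,305,15),('top',130,350,11)):
    for dz in (0,-.004):
      p=proj(n,c+d*s/1000+[0,0,dz]);print(s,n,dz,'crop xy %.0f %.0f'%((p[1]+.5-c0)*k-.5,(p[0]+.5-r0)*k-.5))
"
```

```text
-72 scene 0 crop xy 191 211
-72 scene -0.004 crop xy 189 226
-72 top 0 crop xy 156 200
-72 top -0.004 crop xy 151 205
-105 scene 0 crop xy 326 293
-105 scene -0.004 crop xy 323 307
-105 top 0 crop xy 202 334
-105 top -0.004 crop xy 197 339
-110 scene 0 crop xy 346 305
-110 scene -0.004 crop xy 344 320
-110 top 0 crop xy 209 354
-110 top -0.004 crop xy 204 360
-115 scene 0 crop xy 367 318
-115 scene -0.004 crop xy 364 332
-115 top 0 crop xy 216 375
-115 top -0.004 crop xy 211 380
-120 scene 0 crop xy 388 330
-120 scene -0.004 crop xy 385 345
-120 top 0 crop xy 223 395
-120 top -0.004 crop xy 218 401
-135 scene 0 crop xy 450 368
-135 scene -0.004 crop xy 447 383
-135 top 0 crop xy 244 458
-135 top -0.004 crop xy 239 462
-140 scene 0 crop xy 471 381
-140 scene -0.004 crop xy 468 396
-140 top 0 crop xy 251 478
-140 top -0.004 crop xy 246 483
```

View pics/c23s.png

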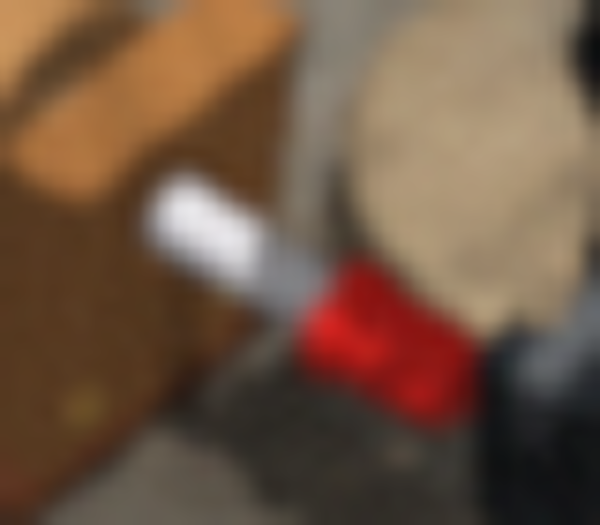

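View pics/c23t.png

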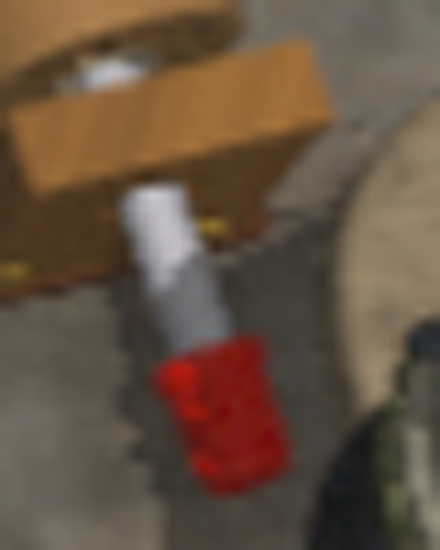

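arm_command --moves '[[[0.4,0.04,0,0.5,0],[0.4,0.04,0,0.8,0],[0.4,0,0,0.8,0],[0.4,0,0,0.45,0],[0.6,0,0,0,0],[0.8,0,0,0,0],[0.9,0,0,0,0],[0.9,0,0,0,0],[0.9,0,0,0,0],[0.9,0,0,0,0]]]' --force 25

```text
clock: 25.22
position: [0.506, 0.1259, 0.1105]
ee_rot: [-0.034, 0.706, 0.034, 0.706]
ft_force: [-0.1, 0.2, 0.4]
grip_width: 0.262
```

arm_command --moves '[[[0.9,0,0,-0.1,0],[0.9,0,0,-0.15,0],[0.9,0,0,-0.1,0],[0.9,0,0,0,0]]]'

```text
clock: 25.55
position: [0.4969, 0.125, 0.1104]
ee_rot: [-0.034, 0.706, 0.034, 0.706]
ft_force: [-0.3, 0.1, 0.1]
grip_width: 0.26
```

```bash
python3 -c "
from plan import *
plan((.5442,.1294,.1124),5.5)
print(manip.get_obs()['torque'])
"
```

```text
turn -0.04 units down -0.081 y -0.004 z 1.898 pos [0.4969 0.125  0.1104] yaw 5.46 t 25.55 F [-0.3302  0.0812  0.0762] w 0.260
[-0.014   0.1475 -0.0273]
```

arm_command --moves '[[[0.9,-0.04,0,0,0],[0.9,-0.04,0,0,0],[0.9,-0.04,0,0,0],[0.9,0,0,0,0],[0.9,0,0,0,0]]]'

```text
clock: 25.97
position: [0.4978, 0.125, 0.1134]
ee_rot: [-0.034, 0.706, 0.034, 0.706]
ft_force: [0.4, -0.4, -0.6]
grip_width: 0.263
```

```bash
python3 -c "
from plan import *
plan((.5442,.1294,.1124),5.5)
print(manip.get_obs()['torque'])
"
```

```text
turn -0.06 units down 0.042 y -0.003 z 1.866 pos [0.4978 0.125  0.1134] yaw 5.44 t 25.97 F [ 0.3987 -0.3873 -0.5722] w 0.263
[-0.0427 -0.0702  0.0327]
```

arm_command --moves '[[[0.9,-0.04,0,0,0],[0.9,-0.04,0,0,0],[0.9,0,0,0,0],[0.9,0,0,0,0]]]'

```text
clock: 26.3
position: [0.4976, 0.125, 0.1153]
ee_rot: [-0.034, 0.706, 0.034, 0.706]
ft_force: [0.4, -0.1, -4.0]
grip_width: 0.263
```

```bash
python3 -c "
from plan import *
plan((.5442,.1294,.1124),5.5)
print(manip.get_obs()['torque'])
save('scene','s24.png');save('top','t24.png')
a=cv2.imread('pics/s24.png')[110:150,300:340];b=cv2.imread('pics/t24.png')[130:170,350:390]
cv2.imwrite('pics/c24.png',cv2.resize(np.hstack([a,b]),None,fx=10,fy=10,interpolation=cv2.INTER_CUBIC))
"
```

```text
turn -0.06 units down 0.115 y -0.002 z 1.871 pos [0.4976 0.125  0.1153] yaw 5.44 t 26.30 F [ 0.3636 -0.0731 -3.963 ] w 0.263
[-0.0345 -0.204  -0.0058]
```

View pics/c24.png

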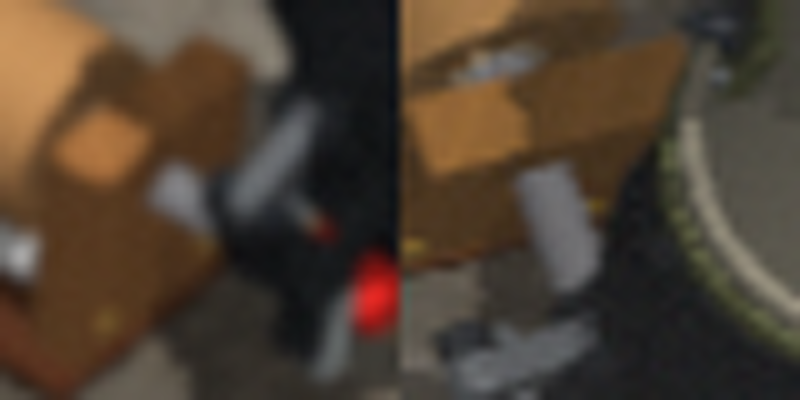

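arm_command --moves '[[[0.9,-0.04,0,0,0],[0.9,-0.04,0,0,0],[0.9,0,0,0,0],[0.9,0,0,0,0]]]' --force 20

```text
clock: 26.73
position: [0.497, 0.125, 0.1167]
ee_rot: [-0.034, 0.707, 0.034, 0.706]
ft_force: [2.5, 2.2, -14.9]
grip_width: 0.253
```

```bash
python3 -c "
from plan import *
plan((.5442,.1294,.1124),5.5)
print(manip.get_obs()['torque'])
save('scene','s25.png')
a=cv2.imread('pics/s25.png')[80:150,260:340]
cv2.imwrite('pics/c25.png',cv2.resize(a,None,fx=8,fy=8,interpolation=cv2.INTER_CUBIC))
"
```

```text
turn -0.03 units down 0.170 y -0.006 z 1.897 pos [0.497  0.125  0.1167] yaw 5.47 t 26.73 F [  2.4729   2.1641 -14.9124] w 0.253
[ 0.3427 -0.2453  0.0474]
```

View pics/c25.png

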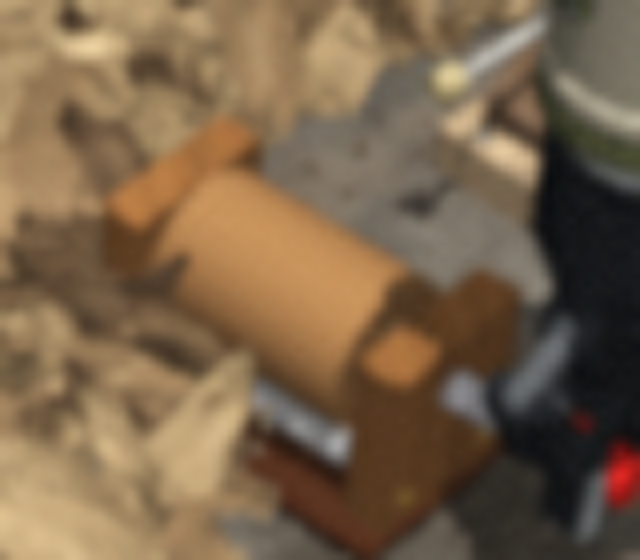

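arm_command --moves '[[[0.9,0.06,0,0,0],[0.9,0.06,0,0,0],[0.9,0,0,0.05,0],[0.9,0,0,0.08,0],[0.9,0,0,0.08,0],[0.9,0,0,0,0],[0.9,0,0,0,0]]]' --force 25

```text
clock: 27.37
position: [0.5034, 0.1255, 0.1147]
ee_rot: [-0.033, 0.706, 0.034, 0.707]
ft_force: [0.8, 0.4, -0.1]
grip_width: 0.256
```

```bash
python3 -c "
from plan import *
plan((.5442,.1294,.1124),5.5)
print(manip.get_obs()['torque'])
"
```

```text
turn -0.06 units down 0.094 y -0.003 z 1.637 pos [0.5034 0.1255 0.1147] yaw 5.44 t 27.37 F [ 0.7847  0.3702 -0.0969] w 0.256
[-0.0026  0.0093  0.0022]
```

arm_command --moves '[[[0.9,0,0,0.06,0],[0.9,0,0,0.06,0],[0.9,0,0,0.06,0],[0.9,0,0,0,0]]]'

```text
clock: 27.7
position: [0.5076, 0.126, 0.1144]
ee_rot: [-0.034, 0.706, 0.034, 0.706]
ft_force: [0.2, 1.0, -0.6]
grip_width: 0.254
```

```bash
python3 -c "
from plan import *
plan((.5442,.1294,.1124),5.5)
print(manip.get_obs()['torque'])
"
```

```text
turn -0.05 units down 0.078 y -0.004 z 1.471 pos [0.5076 0.126  0.1144] yaw 5.45 t 27.70 F [ 0.2346  1.0266 -0.5819] w 0.254
[ 0.0447 -0.0195  0.016 ]
```

arm_command --moves '[[[0.9,0,0,0.06,0],[0.9,0,0,0.06,0],[0.9,0,0,0.06,0],[0.9,0,0,0.06,0],[0.9,0,0,0,0]]]'

```text
clock: 28.12
position: [0.5131, 0.1266, 0.114]
ee_rot: [-0.034, 0.707, 0.034, 0.706]
ft_force: [-3.1, 2.6, -3.5]
grip_width: 0.252
```

```bash
python3 -c "
from plan import *
plan((.5442,.1294,.1124),5.5)
print(manip.get_obs()['torque'])
"
```

```text
turn -0.04 units down 0.064 y -0.009 z 1.249 pos [0.5131 0.1266 0.114 ] yaw 5.46 t 28.12 F [-3.0632  2.6159 -3.4966] w 0.252
[ 0.2812  0.5551 -0.031 ]
```

arm_command --moves '[[[0.9,0.04,0.03,-0.04,0],[0.9,0.02,0,0,0],[0.9,0,0,0,0]]]'

```text
clock: 28.37
position: [0.5127, 0.1271, 0.1132]
ee_rot: [-0.034, 0.706, 0.034, 0.707]
ft_force: [0.1, 0.0, -0.5]
grip_width: 0.256
```

```bash
python3 -c "
from plan import *
plan((.5442,.1294,.1124),5.5)
print(manip.get_obs()['torque'])
"
```

```text
turn -0.06 units down 0.030 y -0.028 z 1.262 pos [0.5127 0.1271 0.1132] yaw 5.44 t 28.37 F [ 0.1291  0.0282 -0.4907] w 0.256
[ 0.0026  0.034  -0.0558]
```

Free again. Push on in small steps.

arm_command --moves '[[[0.9,0,0,0.06,0],[0.9,0,0,0.06,0],[0.9,0,0,0.06,0],[0.9,0,0,0,0]]]'

```text
clock: 28.7
position: [0.5173, 0.1276, 0.1131]
ee_rot: [-0.033, 0.706, 0.034, 0.707]
ft_force: [0.1, -0.2, -0.9]
grip_width: 0.254
```

```bash
python3 -c "
from plan import *
plan((.5442,.1294,.1124),5.5)
print(manip.get_obs()['torque'])
"
```

```text
turn -0.06 units down 0.027 y -0.031 z 1.078 pos [0.5173 0.1276 0.1131] yaw 5.44 t 28.70 F [ 0.1232 -0.1718 -0.8784] w 0.254
[-0.0073 -0.1207  0.0184]
```

arm_command --moves '[[[0.9,0,0,0.08,0],[0.9,0,0,0.08,0],[0.9,0,0,0.08,0],[0.9,0,0,0,0]]]'

```text
clock: 29.03
position: [0.5232, 0.1282, 0.1129]
ee_rot: [-0.034, 0.706, 0.034, 0.706]
ft_force: [-0.0, 1.1, -1.1]
grip_width: 0.251
```

```bash
python3 -c "
from plan import *
plan((.5442,.1294,.1124),5.5)
print(manip.get_obs()['torque'])
"
```

```text
turn -0.06 units down 0.021 y -0.031 z 0.841 pos [0.5232 0.1282 0.1129] yaw 5.44 t 29.03 F [-0.0351  1.1265 -1.0908] w 0.251
[ 0.0093 -0.1475 -0.0031]
```

arm_command --moves '[[[0.9,0,0,0.1,0],[0.9,0,0,0.1,0],[0.9,0,0,0.1,0],[0.9,0,0,0,0]]]'

```text
clock: 29.37
position: [0.5308, 0.1289, 0.113]
ee_rot: [-0.034, 0.706, 0.034, 0.706]
ft_force: [-0.5, 0.2, -0.4]
grip_width: 0.254
```

```bash
python3 -c "
from plan import *
plan((.5442,.1294,.1124),5.5)
print(manip.get_obs()['torque'])
save('scene','s26.png');save('top','t26.png')
a=cv2.imread('pics/s26.png')[80:160,260:340];b=cv2.imread('pics/t26.png')[80:160,330:410]
cv2.imwrite('pics/c26.png',cv2.resize(np.hstack([a,b]),None,fx=5,fy=5,interpolation=cv2.INTER_CUBIC))
"
```

```text
turn -0.06 units down 0.022 y -0.031 z 0.537 pos [0.5308 0.1289 0.113 ] yaw 5.44 t 29.37 F [-0.5159  0.2252 -0.3856] w 0.254
[-0.0201 -0.1279  0.0014]
```

View pics/c26.png

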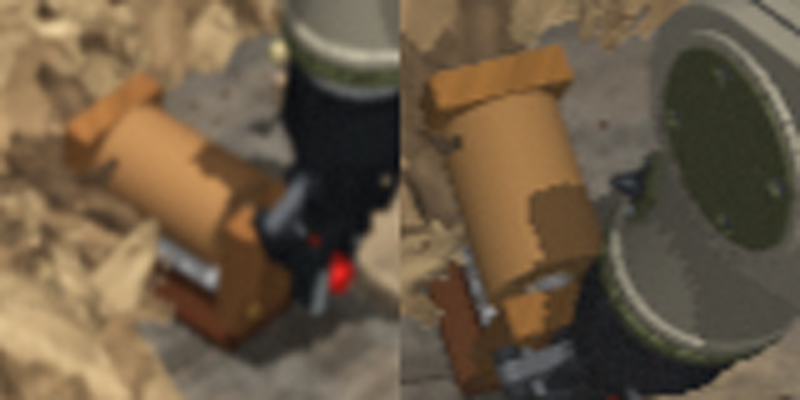

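arm_command --moves '[[[0.9,0,0,0.1,0],[0.9,0,0,0.1,0],[0.9,0,0,0.1,0],[0.9,0,0,0,0]]]'

```text
clock: 29.8
position: [0.5382, 0.1296, 0.113]
ee_rot: [-0.034, 0.706, 0.034, 0.706]
ft_force: [-0.2, -0.5, -0.1]
grip_width: 0.255
```

```bash
python3 -c "
from plan import *
plan((.5442,.1294,.1124),5.5)
print(manip.get_obs()['torque'])
"
```

```text
turn -0.06 units down 0.023 y -0.032 z 0.238 pos [0.5382 0.1296 0.113 ] yaw 5.44 t 29.80 F [-0.2334 -0.5009 -0.0937] w 0.255
[-0.0273 -0.1513 -0.0228]
```

arm_command --moves '[[[0.9,0,0,0.06,0],[0.9,0,0,0.06,0],[0.9,0,0,0,0]]]'

```text
clock: 30.05
position: [0.5409, 0.1299, 0.1129]
ee_rot: [-0.034, 0.706, 0.034, 0.706]
ft_force: [-0.2, -0.4, 0.2]
grip_width: 0.252
```

```bash
python3 -c "
from plan import *
plan((.5442,.1294,.1124),5.5)
print(manip.get_obs()['torque'])
save('scene','s27.png');save('top','t27.png')
a=cv2.imread('pics/s27.png')[105:145,300:340];b=cv2.imread('pics/t27.png')[120:160,350:390]
cv2.imwrite('pics/c27.png',cv2.resize(np.hstack([a,b]),None,fx=10,fy=10,interpolation=cv2.INTER_CUBIC))
"
```

```text
turn -0.05 units down 0.020 y -0.032 z 0.130 pos [0.5409 0.1299 0.1129] yaw 5.45 t 30.05 F [-0.2214 -0.427   0.1987] w 0.252
[-0.0391 -0.1042 -0.0084]
```

View pics/c27.png

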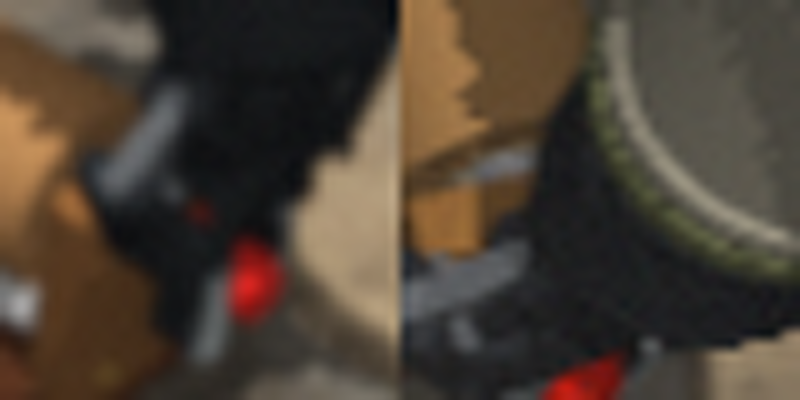

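arm_command --moves '[[[0.9,0,0,0.04,0],[0.9,0,0,0.04,0],[0.9,0,0,0,0]]]'

```text
clock: 30.4
position: [0.5427, 0.1301, 0.1129]
ee_rot: [-0.034, 0.706, 0.034, 0.706]
ft_force: [1.4, -0.6, -0.2]
grip_width: 0.254
```

arm_command --moves '[[[0.9,0,0,0.03,0],[0.9,0,0,0,0]]]'

```text
clock: 30.57
position: [0.5434, 0.1301, 0.1129]
ee_rot: [-0.034, 0.706, 0.034, 0.706]
ft_force: [-0.1, 0.4, -0.0]
grip_width: 0.25
```

```bash
python3 -c "
from plan import *
plan((.5442,.1294,.1124),5.5)
print(manip.get_obs()['torque'])
"
```

```text
turn -0.05 units down 0.019 y -0.033 z 0.028 pos [0.5434 0.1301 0.1129] yaw 5.45 t 30.57 F [-0.0849  0.3819 -0.0432] w 0.250
[ 0.0487  0.0429 -0.0427]
```

arm_command --moves '[[[0.9,0,0,0.03,0],[0.9,0,0,0.03,0],[0.9,0,0,0,0]]]'

```text
clock: 30.82
position: [0.5449, 0.1303, 0.1129]
ee_rot: [-0.034, 0.706, 0.034, 0.706]
ft_force: [-1.0, -0.1, -1.1]
grip_width: 0.251
```

arm_command --moves '[[[0.75,0,0,0,0],[0.6,0,0,0,0],[0.45,0,0,0,0],[0.4,0,0,0,0],[0.4,0,0,-0.5,0],[0.4,0,0,-0.7,0],[0.4,0,0,-0.7,0],[0.4,0,0,-0.4,0],[0.7,0,0,0,0],[1,0,0,0,0],[1,0,0,0,0]]]'

```text
clock: 31.73
position: [0.4886, 0.125, 0.1133]
ee_rot: [-0.033, 0.706, 0.034, 0.707]
ft_force: [-0.3, -0.6, -0.9]
grip_width: 0.18
```

```bash
python3 -c "
from plan import *
plan((.5442,.1294,.1124),5.5)
save('scene','s28.png');save('top','t28.png')
a=cv2.imread('pics/s28.png')[90:150,280:340];b=cv2.imread('pics/t28.png')[115:175,335:395]
cv2.imwrite('pics/c28.png',cv2.resize(np.hstack([a,b]),None,fx=6.6,fy=6.6,interpolation=cv2.INTER_CUBIC))
"
```

```text
turn -0.05 units down 0.034 y -0.037 z 2.232 pos [0.4886 0.125  0.1133] yaw 5.45 t 31.73 F [-0.316  -0.5967 -0.9121] w 0.180
```

View pics/c28.png

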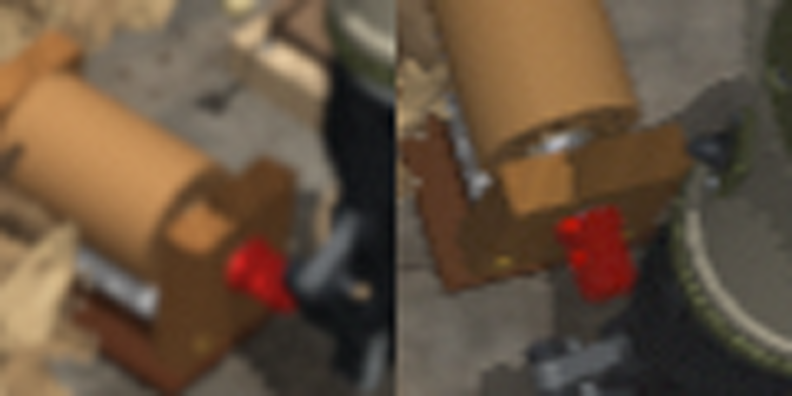

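arm_command --moves '[[[1,0,0,0,0],[1,0,0,0.2,0],[1,0,0,0.3,0],[1,0,0,0.2,0],[1,0,0,0.1,0],[1,0,0,0.06,0],[1,0,0,0.06,0],[1,0,0,0,0]]]'

```text
clock: 32.5
position: [0.5107, 0.127, 0.1128]
ee_rot: [-0.034, 0.706, 0.034, 0.706]
ft_force: [0.5, 0.6, 0.3]
grip_width: -0.003
```

arm_command --moves '[[[1,0,0,0.06,0],[1,0,0,0.06,0],[1,0,0,0.04,0],[1,0,0,0,0]]]'

```text
clock: 32.83
position: [0.5147, 0.1274, 0.1129]
ee_rot: [-0.034, 0.706, 0.034, 0.706]
ft_force: [0.1, 0.1, -0.2]
grip_width: -0.003
```

arm_command --moves '[[[1,0,0,0.06,0],[1,0,0,0.06,0],[1,0,0,0,0]]]'

```text
clock: 33.08
position: [0.5178, 0.1277, 0.1129]
ee_rot: [-0.034, 0.706, 0.034, 0.706]
ft_force: [1.0, 0.2, -0.3]
grip_width: 0.003
```

arm_command --moves '[[[1,0,0,0.05,0],[1,0,0,0.05,0],[1,0,0,0,0]]]'

```text
clock: 33.33
position: [0.5194, 0.128, 0.1127]
ee_rot: [-0.034, 0.707, 0.034, 0.706]
ft_force: [-4.9, 1.0, 1.2]
grip_width: 0.001
```

```bash
python3 -c "
from plan import *
plan((.5442,.1294,.1124),5.5)
print(manip.get_obs()['torque'])
save('scene','s29.png');save('top','t29.png')
a=cv2.imread('pics/s29.png')[90:150,280:340];b=cv2.imread('pics/t29.png')[115:175,335:395]
cv2.imwrite('pics/c29.png',cv2.resize(np.hstack([a,b]),None,fx=6.6,fy=6.6,interpolation=cv2.INTER_CUBIC))
"
```

```text
turn -0.04 units down 0.010 y -0.040 z 0.992 pos [0.5194 0.128  0.1127] yaw 5.46 t 33.33 F [-4.8999  1.0065  1.2345] w 0.001
[0.0144 0.7619 0.0132]
```

View pics/c29.png

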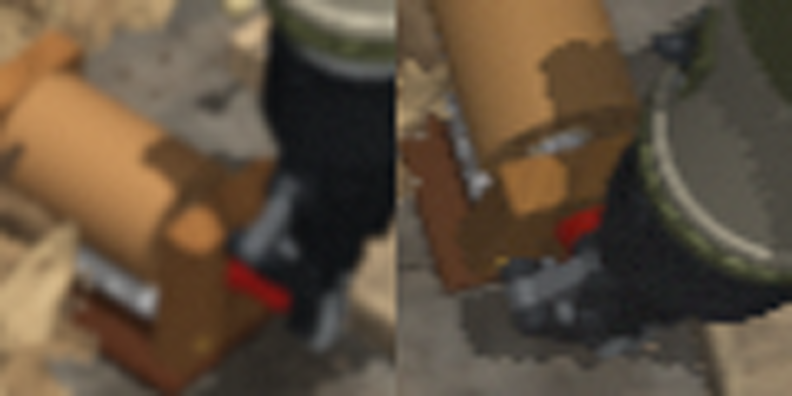

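arm_command --moves '[[[1,0,0,0.03,0],[1,0,0,0,0],[1,0,0,0,0]]]'

```text
clock: 33.68
position: [0.5195, 0.128, 0.1125]
ee_rot: [-0.034, 0.707, 0.034, 0.705]
ft_force: [-8.9, 0.4, 5.1]
grip_width: 0.001
```

arm_command --moves '[[[1,0,0,-0.2,0],[1,0,0,-0.6,0],[1,0,0,-0.8,0],[1,-0.4,0,-0.8,0],[1,-0.8,0,-0.6,0],[1,-0.8,0.3,0,0],[1,-0.8,0.6,0,0],[1,-0.6,0.8,0,0],[1,0,0.8,0,0],[1,0,0.8,0,0],[1,0,0.5,0,0],[1,0,0,0,0]]]'

```text
clock: 34.68
position: [0.4366, 0.218, 0.198]
ee_rot: [-0.034, 0.706, 0.035, 0.707]
ft_force: [-0.2, 0.3, -0.5]
grip_width: 0.001
```

```bash
python3 -c "
from plan import *
plan((.5442,.1294,.1124),5.5)
save('scene','s30.png');save('top','t30.png')
a=cv2.imread('pics/s30.png')[75:145,260:330];b=cv2.imread('pics/t30.png')[85:165,325:395]
cv2.imwrite('pics/c30a.png',cv2.resize(a,None,fx=8,fy=8,interpolation=cv2.INTER_CUBIC))
cv2.imwrite('pics/c30b.png',cv2.resize(b,None,fx=7.4,fy=7.4,interpolation=cv2.INTER_CUBIC))
# axis points, predicted
a=np.radians(5.6);d=np.array([np.cos(a),np.sin(a),0]);c=np.array([.6308,.138,.058])
for s in(-102,-75,-72,72,98):
  p=proj('scene',c+d*s/1000);q=proj('top',c+d*s/1000);print(s,'a %.0f %.0f'%((p[1]-259.5)*8,(p[0]-74.5)*8),'b %.0f %.0f'%((q[1]-324.5)*7.4,(q[0]-84.5)*7.4))
"
```

```text
turn 0.15 units down 3.424 y -3.939 z 3.943 pos [0.4366 0.218  0.198 ] yaw 5.65 t 34.68 F [-0.169   0.2723 -0.4796] w 0.001
-102 a 526 473 b 316 550
-75 a 467 438 b 291 476
-72 a 461 434 b 288 468
72 a 163 254 b 159 90
98 a 112 223 b 136 24
```

View pics/c30a.png

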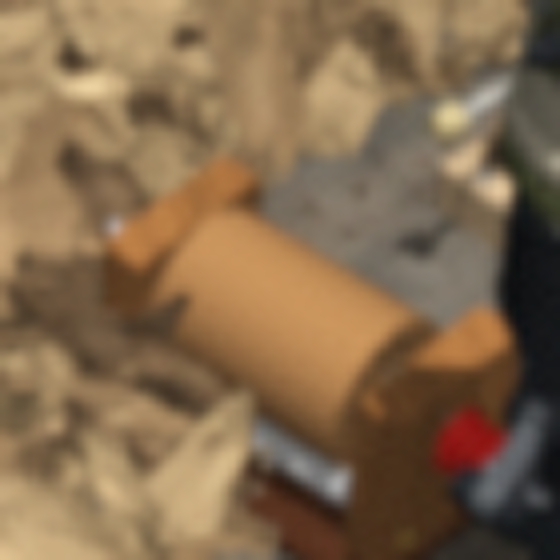

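View pics/c30b.png

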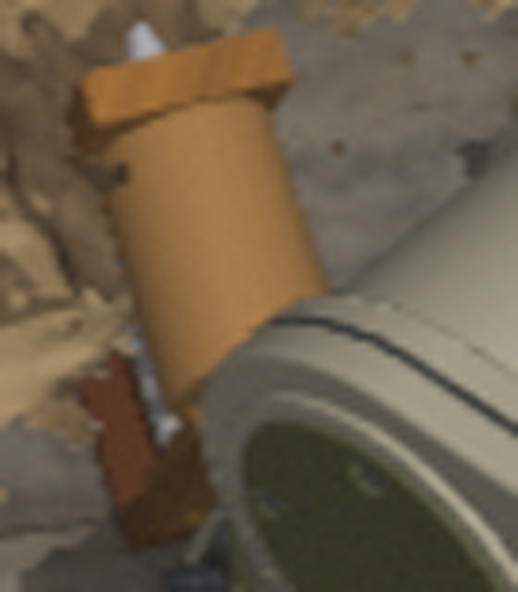

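arm_command --moves '[[[1,-0.4,0.6,0,0],[1,-0.4,0.8,0,0],[1,0,0.8,0,0],[1,0,0.8,0,0],[1,0,0.8,0,0],[1,0,0.6,0,0],[1,0,0.3,0,0],[1,0,0,0,0]]]'

```text
clock: 35.45
position: [0.4258, 0.333, 0.2176]
ee_rot: [-0.034, 0.706, 0.034, 0.706]
ft_force: [-0.4, 0.0, -0.1]
grip_width: -0.001
```

```bash
python3 -c "
from plan import *
plan((.5442,.1294,.1124),5.5)
save('scene','s31.png');save('top','t31.png')
a=cv2.imread('pics/s31.png')[80:150,270:330];b=cv2.imread('pics/t31.png')[85:165,330:390]
cv2.imwrite('pics/c31.png',np.hstack([cv2.resize(a,(440,513),interpolation=cv2.INTER_CUBIC),cv2.resize(b,(350,467),interpolation=cv2.INTER_CUBIC)[:].copy() if 0 else cv2.resize(b,(360,513),interpolation=cv2.INTER_CUBIC)]))
"
```

```text
turn 0.01 units down 4.210 y -8.562 z 3.934 pos [0.4258 0.333  0.2176] yaw 5.51 t 35.45 F [-0.434   0.047  -0.0685] w -0.001
```

View pics/c31.png

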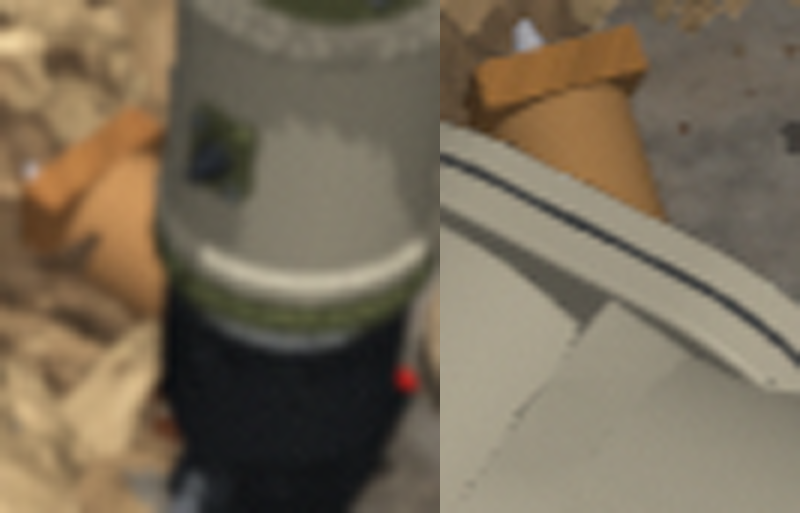

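View pics/t31.png

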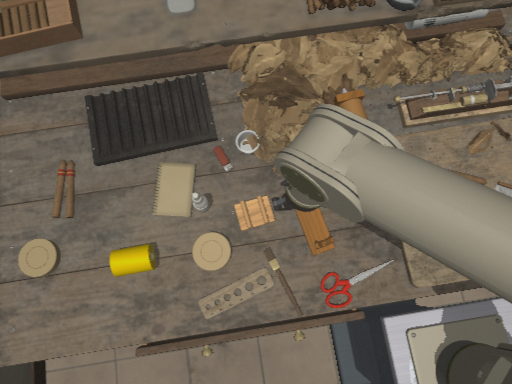

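arm_command --moves '[[[1,-0.5,0.6,0,0],[1,-0.5,0.9,0,0],[1,-0.5,0.9,0,0],[1,0,0.9,0,0],[1,0,0.9,0,0],[1,0,0.9,0,0],[1,0,0.9,0,0],[1,0,0.9,0,0],[1,0,0.5,0,0],[1,0,0,0,0]]]'

```text
clock: 36.38
position: [0.4077, 0.5178, 0.2548]
ee_rot: [-0.034, 0.707, 0.034, 0.706]
ft_force: [-0.4, -0.2, -0.4]
grip_width: 0.003
```

```bash
python3 -c "
from plan import *
plan((.5442,.1294,.1124),5.5)
save('scene','s32.png');save('top','t32.png')
a=cv2.imread('pics/s32.png')[80:150,270:330];b=cv2.imread('pics/t32.png')[85:165,330:390]
cv2.imwrite('pics/c32.png',np.hstack([cv2.resize(a,(440,513),interpolation=cv2.INTER_CUBIC),cv2.resize(b,(360,480),interpolation=cv2.INTER_CUBIC) if 0 else cv2.resize(b,(360,513),interpolation=cv2.INTER_CUBIC)]))
a=np.radians(5.6);d=np.array([np.cos(a),np.sin(a),0]);c=np.array([.6308,.138,.058])
for s in(-102,-72,98):
  p=proj('scene',c+d*s/1000);q=proj('top',c+d*s/1000);print(s,'a %.0f %.0f'%((p[1]-269.5)*7.33,(p[0]-79.5)*7.33),'b %.0f %.0f'%(440+(q[1]-329.5)*6,(q[0]-84.5)*6.41))
"
```

```text
turn 0.05 units down 5.697 y -15.988 z 3.944 pos [0.4077 0.5178 0.2548] yaw 5.55 t 36.38 F [-0.4358 -0.1799 -0.3726] w 0.003
-102 a 409 397 b 667 476
-72 a 349 361 b 644 405
98 a 29 168 b 521 21
```

View pics/c32.png

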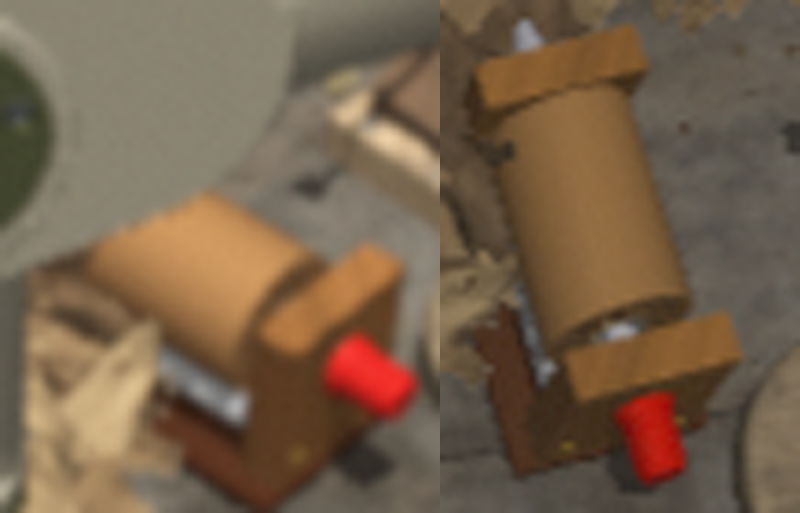

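```bash
python3 -c "
from workcell import manip
print(manip.hand_in())"
```

```text
the job is handed in; nothing more can be done
None
```

The job is done and was handed in at about 36 s of the 54 s allowed. The roll sits between the cheeks and the spindle runs through the near cheek, the core and the far cheek, with the knob against the near cheek.

**How it went:**
- I set the roll on the stand's rails, then inserted the spindle gripped by its rod. I regripped it on the knob and finished with a light push from the closed fingers.
- **One push went badly:** I sent two move steps without checking the force between them, and the nose caught at the far cheek's hole. The wrist read about 20 N along the rod and 16 N upward.
- While re-levelling the rod afterwards, I lifted it against the stand with about 15 N. After that the rod went through with forces no higher than about 5 N.
- The task asked for no forcing against the stand, so these two moments fall short of it. They stayed well below the 120 N wrist limit.

**Last checks:**
- **Final push:** the knob stopped moving and the force rose from 5 to 9 N, so it was bearing on something solid.
- **Pictures:** the knob looks flush on the near cheek. The nose shows beyond the far cheek within about 1 mm of where it should be, and the rod can be seen in the gap at the near end of the roll.
- **Roll position:** it lies about 4 mm towards the far cheek, inside its 6 mm of play.
- **Bystanders:** the bottle, cup, tape, lighter and yellow roll look unmoved.
- **Arm:** it is clear of everything, with wrist-force readings near zero.

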